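# Nest three steel dip cups on the drying hook

### The job

Hang the three steel dip cups by their bails on the drying hook, largest first, then the medium, then the small, so that each smaller cup hangs down inside the one before. Slide each cup gently back along the prong until it touches what is behind it before you fetch the next: the largest right up against the black stop plate, the medium up against the largest, the small up against the medium. Do not ram the hook or push its stop out of place, do not tip a cup over, and leave the other things on the desk alone.

Things in the scene. Friction and masses are not known exactly. Their poses are not given: they have to be found in the camera images.
- hook: Fixed steel hook stand, base 130 x 150 x 14 mm, post 18 mm diameter. Origin on the table under the post's axis. A level round prong, 8 mm diameter, leaves the post along the stand's own -x, its top line 180 mm above the origin. On the prong a black stop plate is clamped, somewhere from x = -70 to -110 mm (plate's middle): its place is not measured, find it by touch (3 to 8 N is ample).
- prong_root (a point): Point on the line of the prong's top, above the post's axis, 180 mm above the table; its -x axis runs along the prong to the tip. The stop plate, 8 mm along the prong, 10 mm wide, from 10 mm below to 38 mm above the prong's top line, is held by friction only: a steady push of more than about 12 N shifts it.
- prong_tip (a point): Top of the prong's upturned end, 168 mm from the post's axis, 12 mm above the prong's top line. The prong is straight and level from the post to x = -161 mm, the upturned end reaches out to x = -172 mm.
- large: The large plain steel dip cup with a rigid upright bail (arch): open box 110 (x) x 120 (y) mm, 55 mm deep, 2.5 mm walls, about 260 g. Origin: centre of its underside, z up; starts upright on the table. The bail lies in the plane x = 0, 6 mm thick in x: legs at both y ends rise to a 120 mm crossbar; clear opening 80 mm above the rim. x and -x are alike.
- medium: The medium plain steel dip cup with a rigid upright bail (arch): open box 74 (x) x 88 (y) mm, 45 mm deep, 2.5 mm walls, about 170 g. Origin: centre of its underside, z up; starts upright on the table. The bail lies in the plane x = 0, 6 mm thick in x: legs at both y ends rise to a 88 mm crossbar; clear opening 70 mm above the rim. x and -x are alike.
- small: The small plain steel dip cup with a rigid upright bail (arch): open box 38 (x) x 56 (y) mm, 35 mm deep, 2.5 mm walls, about 100 g. Origin: centre of its underside, z up; starts upright on the table. The bail lies in the plane x = 0, 6 mm thick in x: legs at both y ends rise to a 56 mm crossbar; clear opening 55 mm above the rim. x and -x are alike.
- large_seat (a point): Middle of the underside of the large cup's crossbar, 135 mm above the cup's origin: this point comes to lie on the prong's top line. Two cheeks below it, 7 mm deep, leave a 13 mm gap in y that drops over the prong. Axes as the cup's.
- large_grip (a point): 27 mm above the seat point, in the flat tab that stands on the large cup's crossbar: 16 mm wide in y, 6 mm thick in x, from 8 to 42 mm above the seat point. Pinch its 16 mm width from above.
- medium_seat (a point): Middle of the underside of the medium cup's crossbar, 115 mm above the cup's origin: this point comes to lie on the prong's top line. Two cheeks below it, 7 mm deep, leave a 13 mm gap in y that drops over the prong. Axes as the cup's.
- medium_grip (a point): 27 mm above the seat point, in the flat tab that stands on the medium cup's crossbar: 24 mm wide in y, 6 mm thick in x, from 8 to 42 mm above the seat point. Pinch its 24 mm width from above.
- small_seat (a point): Middle of the underside of the small cup's crossbar, 90 mm above the cup's origin: this point comes to lie on the prong's top line. Two cheeks below it, 7 mm deep, leave a 13 mm gap in y that drops over the prong. Axes as the cup's.
- small_grip (a point): 27 mm above the seat point, in the flat tab that stands on the small cup's crossbar: 32 mm wide in y, 6 mm thick in x, from 8 to 42 mm above the seat point. Pinch its 32 mm width from above.
- stopper: Bystander, leave alone: red tube stopper, 16 mm across, 16 mm high. Origin: centre of its underside.
- tape: Bystander, leave alone: paper tape roll, 48 mm across, 18 mm high. Origin: centre of its underside.
- clamp: Bystander, leave alone: steel clamp (forceps), about 120 mm long, lying flat. Origin: centre of its underside.
- pen: Bystander, leave alone: yellow pen, 140 mm long. Origin: centre of its underside.
- capbox: Bystander, leave alone: white box 60 x 90 x 40 mm. Origin: centre of its underside.
- bottle: Bystander, leave alone: white bottle with blue cap, 60 mm across, 140 mm high. Origin: centre of its underside.

How it is judged:
On the way, in this order (a step that is already met when the one before it is completed fails the run):
1. the largest cup hangs on the prong, bail against the stop plate (z of large_seat in the frame of hook between 0.176 and 0.185 m and y of large_seat in the frame of hook between -0.006 and 0.006 m and angle between large's own z axis and vertical below 0.12 rad and x of stop_c0 in the frame of large between -0.0085 and 0.0085 m), for 0.2 s.
2. with the largest in place, the medium cup hangs inside it, bail against the largest's bail (all of step 1 and z of medium_seat in the frame of hook between 0.176 and 0.185 m and y of medium_seat in the frame of hook between -0.006 and 0.006 m and angle between medium's own z axis and vertical below 0.12 rad and x of medium_seat in the frame of large between -0.0075 and 0.0075 m), for 0.2 s.
3. with both in place, the small cup hangs inside the medium, bail against the medium's bail (all of step 2 and z of small_seat in the frame of hook between 0.176 and 0.185 m and y of small_seat in the frame of hook between -0.006 and 0.006 m and angle between small's own z axis and vertical below 0.12 rad and x of small_seat in the frame of medium between -0.0075 and 0.0075 m), for 0.2 s.
At the end, for the whole second after the job is handed in: All three cups hang released and at rest, upright within 0.12 rad, crossbar undersides 176-185 mm above the table and within 6 mm of the prong's line; gaps of at most 1.5 mm from the largest's bail to the stop plate, the medium's to the largest's and the small's to the medium's (all of step 3 and linear speed of each of large, medium, small below 0.02 m/s); the robot touches nothing.
It fails at once if the hook, prong and stop together are loaded with more than 28 N (the cups' own weight, about 5 N in all, included) (contact force between hook and anything else above 28 N).
It fails at once if the stop plate is pushed more than 2 mm out of its place (distance of stop_c0 from where it was at the start of the episode above 0.002 m).
It fails at once if a cup is tipped over (angle between any of large, medium, small's own z axis and vertical above 0.8 rad).
It fails at once if a bystander is pushed 30 mm or more (distance of any of stopper, tape, clamp, pen, capbox, bottle from where it was at the start of the episode above 0.03 m).
It also fails if it takes over 72 s, if anything falls off the work surface, if the arm or the gripper's body presses on something with over 40 N, if the wrist force passes 120 N, or if a joint passes its speed limit or range.

### The arm

A 6-joint arm with a two-finger parallel gripper is mounted at the origin on the work surface. World frame = base frame: x ahead of the robot, y to its left, z up, the work surface at z = 0. Lengths are in m, angles in rad, forces in N, time in s.
With the tool pointing down it reaches from about 0.35 to 0.8 m from the base axis. Payload 7.3 kg.
Tool frame: the origin (TCP) lies between the finger pads; the fingertips stand 19 mm ahead of it and the grasp point (between the pads) is the TCP; z points along the fingers, y is the direction in which the jaws open and shut (so a half turn about z gives the same grasp; the last joint's range is limited). The gripper opens to 85 mm and grips with 20 to 120 N. Pads are 22 mm wide; open, the fingers measure 114 mm over their backs; the gripper's body (76 mm by 85 mm) begins 54 mm behind the grasp point. The pads swing forward as they close: fully open they stand 13 mm farther back than shut.
Start: joints at [1.127, 0.342, 1.524, -0, 1.275, -0.146], TCP at [0.154, 0.502, 0.22] pointing down, gripper open.
Joint ranges: [-2.53, 2.53], [-0.77, 2.02], [0.04, 2.7], [-1, 4.14], [0.28, 2.66], [-3.11, 3.11]. Speed limits (rad/s): [2.57, 2.57, 3.14, 3.14, 3.14, 3.14].

### API

Orientations are given as a rotation vector (axis times angle).
In Python, from bench import observe, read_camera, camera_params, sign_off gives the robot as it stands.
- The arm moves only by the tool send_rows, never from a script. Its argument "rows" is a list of rows, each a list of 3 entries, a list of its own where there are three numbers: the opening, from 0 (shut) to 1 (fully open), then the shift along the tool's x, y, z in m, then the turn, a rotation vector about the tool's x, y, z in units of 6 degrees (1.0 is 6 degrees). A call has 1 to 5 rows; each row is the pose to reach, as a shift and turn from the pose measured when the call began, along the tool's axes at that moment; what a row does not reach only later rows make up. A row lasts 1/12 s, in which the tool goes at most 41.7 mm and 7.16 degrees, less where a joint would pass 70% of its speed; a pose out of reach is approached as far as the arm can. A call with a gripper value outside its range is refused whole. The fingers move at their own pace and stop on an object; the grip force is fixed at half the most. Time passes only in rows, so rows that repeat a pose let the fingers close. It gives the time, the measured TCP pose, the force and the opening at its end, in the units of the state.
- observe(): the state, without advancing time (a new reading comes with each control period).
- read_camera(name): name is "scene" or "top" or "wrist"; returns the picture (400x640x3 uint8, blue, green, red); there is no depth.
- camera_params(name): a dict with "fx", "fy", "cx", "cy" (pixels), "distortion" ([k1, k2, p1, p2, k3] as OpenCV has them; the pictures are not rectified), "R" (3x3) and "t" (3): a world point X has camera coordinates R X + t; the wrist camera has in their place "tool_from_camera" (4x4, takes a point from camera to tool coordinates, whose origin is the TCP and whose axes are the flange's). Camera axes: x right, y down, z forward; pixel columns grow to the right and rows downward; lengths in m; the calibration is good to about 2 mm. A picture is of the moment at which its call begins: read the wrist's pose just before it. camera_params takes no time and is no camera call.
- sign_off(): hands the job in, once; it reports no verdict.
The state is a dict: "t": time; "joint_pos": joint angles; "joint_vel": joint speeds; "joint_torque": joint torques, N m; "eef_pos": TCP position; "eef_rot": TCP orientation; "ft_force": force on the tool from outside, world axes, zero at the start; "ft_torque": the same for the moment, N m; "opening": finger opening in m.
Only numpy, scipy, OpenCV 4.12 (cv2) and the standard library are available. Lean on these libraries where they do the work, as an engineer would, in place of code of your own. Each camera call takes 0.05 s, during which the arm holds its last target. There are 200 camera calls.

## Working session

There is one attempt and no reset: what is moved stays moved. The work goes in short steps, Python scripts to look and compute and a tool call to move; the robot and the scene stay as the last step left them, time stands still between calls to the robot, and variables do not carry over. Pictures are saved under pics/ and viewed, about 8 in all and at most 12, crops included, and the job is handed in when it is done.

Besides the shell and the picture viewer there is one more tool, called in YAML: its name, and indented under it one key for each argument. send_rows: Moves the arm, as the interface text tells. Its arguments: {"type":"object","properties":{"rows":{"type":"array","items":{"type":"array"}}},"required":["rows"]}

```bash
ls; mkdir -p pics
python3 - <<'E'
from bench import *
import cv2,json
s=observe();print(s)
for n in("scene","top","wrist"):
    p=camera_params(n);print(n,{k:(v.tolist() if hasattr(v,'tolist') else v) for k,v in p.items()})
a=read_camera("scene");b=read_camera("top")
cv2.imwrite("pics/scene0.png",a);cv2.imwrite("pics/top0.png",b)
E
```

```text
pics
{'t': 0.0, 'joint_pos': array([ 1.12697723e+00,  3.42793648e-01,  1.52500521e+00,  2.12654233e-05,
        1.27538679e+00, -1.46003045e-01]), 'joint_vel': array([ 3.70422831e-04, -4.25595317e-05, -1.02861103e-03, -2.58747008e-04,
       -8.40069555e-04, -2.60043510e-04]), 'joint_torque': array([-1.04123483e-03, -4.33681655e+01, -2.46010476e+01, -2.91165679e-04,
        8.08081299e-03, -7.77725489e-06]), 'eef_pos': array([0.15384915, 0.50152486, 0.21909328]), 'eef_rot': array([-4.66019374e-01, -3.10634728e+00,  2.38459938e-03]), 'ft_force': array([0.36758214, 0.03896937, 0.20841506]), 'ft_torque': array([ 0.04220439,  0.01327377, -0.01480172]), 'opening': 0.08523468023455302}
scene {'fx': 472.90901731236454, 'fy': 472.90901731236454, 'cx': 321.2040470161516, 'cy': 198.4519215167276, 'distortion': [-0.07817058203188351, 0.0, 0.0, 0.0, 0.0], 'R': [[0.47337150310013826, 0.8806417154689381, -0.01973800974367362], [0.5274621294552665, -0.301330632459237, -0.7943447311666589], [-0.7054807736878669, 0.36560910672142977, -0.6071464889457294]], 't': [-0.27985304629004515, -0.2184342501081
[... 249 characters left out ...]
83833968357513], [-0.9982139689357599, -0.01522075384845885, -0.057768511092143524], [0.05765686226133567, 0.007675122884405186, -0.9983069561627259]], 't': [-0.018976651809403843, 0.6066365817272911, 1.2216087345624205]}
wrist {'fx': 337.8799650731199, 'fy': 337.8799650731199, 'cx': 313.4382689487458, 'cy': 199.7201386148224, 'distortion': [-0.006233396337849472, 0.0, 0.0, 0.0, 0.0], 'tool_from_camera': [[0.0005204848861275716, -0.9459022730113783, -0.32445125829219684, 0.08362380663668904], [0.999999492867544, 0.0007720642705744582, -0.0006466694793506659, -0.0003926297105966148], [0.0008621833544751234, -0.3244507571707433, 0.9459021951614197, -0.15466288992723556], [0.0, 0.0, 0.0, 1.0]]}
```

View pics/scene0.png

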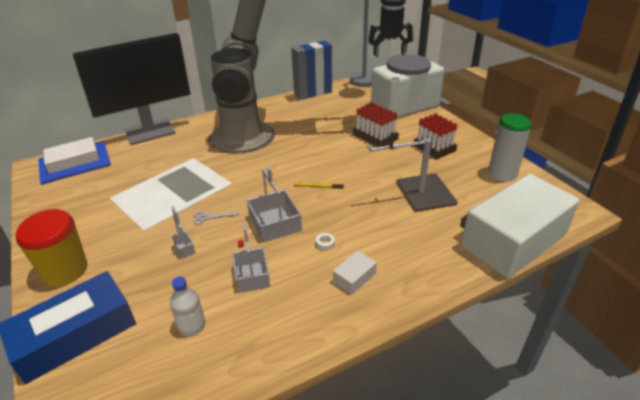

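View pics/top0.png

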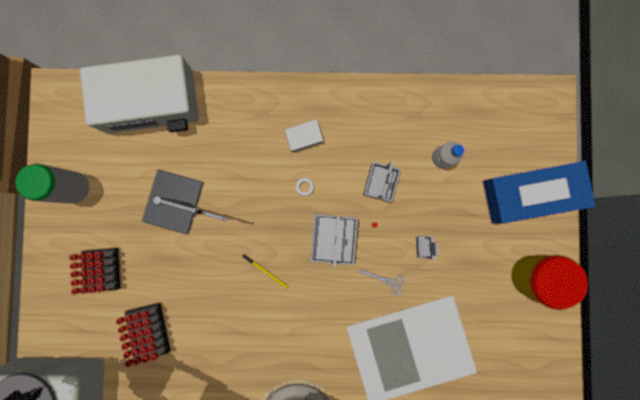

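Top: hook base about (173,202), prong pointing right to about (228,217); large cup (335,240), medium (382,182), small (427,247). Scene: cups at (274,212), (250,268), (182,240). I'll enlarge both views.

Run:
```python
import cv2,numpy as np
a=cv2.imread("pics/scene0.png");b=cv2.imread("pics/top0.png")
r=lambda i,x,y,w,h,s:cv2.resize(i[y:y+h,x:x+w],None,fx=s,fy=s,interpolation=cv2.INTER_CUBIC)
c=np.zeros((600,800,3),np.uint8)
c[:300,:400]=r(b,135,165,100,75,4)      # top hook
c[:300,400:]=r(a,360,130,100,75,4)      # scene hook
c[300:,:400]=r(b,305,155,133,100,3)[:300,:400] if 0 else np.pad(r(b,305,155,133,100,3),((0,0),(0,1),(0,0)))
c[300:,400:]=np.pad(r(a,167,165,133,100,3),((0,0),(0,1),(0,0)))
cv2.imwrite("pics/c1.png",c)
```

```text
(no output)
```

View pics/c1.png

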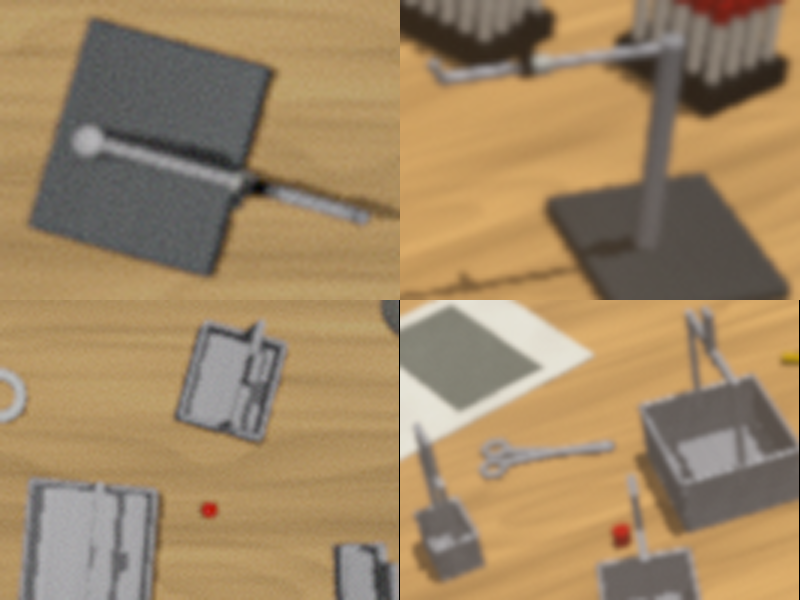

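Crop: prong, post top and stop plate are clear. Top pixels: post top (157,200), stop (199.5,210.7), tip (226.7,219). Scene pixels: post top (428,141), stop (392.5,145), tip (369,146).

```bash
cat > h.py <<'E'
import numpy as np,cv2
from scipy.spatial.transform import Rotation as Ro
from bench import *
def cam(name,st=None):
    p=camera_params(name);K=np.array([[p["fx"],0,p["cx"]],[0,p["fy"],p["cy"]],[0,0,1]]);D=np.array(p["distortion"])
    if name!="wrist": return K,D,np.array(p["R"]),np.array(p["t"])
    T=np.array(p["tool_from_camera"]);Rw=Ro.from_rotvec(st["eef_rot"]).as_matrix()
    Rc=Rw@T[:3,:3];c=Rw@T[:3,3]+st["eef_pos"];return K,D,Rc.T,-Rc.T@c
def ray(C,uv):
    K,D,R,t=C;n=cv2.undistortPoints(np.array([[uv]],float),K,D)[0,0]
    d=R.T@np.array([n[0],n[1],1]);return -R.T@t,d/np.linalg.norm(d)
def plane(C,uv,z):
    c,d=ray(C,uv);return c+d*(z-c[2])/d[2]
def tri(*cu):
    A=0;b=0;L=[]
    for C,uv in cu:
        c,d=ray(C,uv);P=np.eye(3)-np.outer(d,d);A=A+P;b=b+P@c;L.append((P,c))
    x=np.linalg.solve(A,b);return x,[round(1e3*np.linalg.norm(P@(x-c)),1) for P,c in L]
def proj(C,X):
    K,D,R,t=C;return cv2.projectPoints(np.atleast_2d(np.array(X,float)),cv2.Rodrigues(R)[0],t,K,D)[0][:,0]
def delta(st,pos,yaw=None):
    """tool-frame shift (m) and turn (6deg units) to reach world pos, pointing down with tool y at world angle yaw (mod pi)"""
    Rw=Ro.from_rotvec(st["eef_rot"]);sh=Rw.inv().apply(np.array(pos)-st["eef_pos"])
    if yaw is None:return sh.round(4),None
    best=None
    for k in(0,np.pi):
        y=np.array([np.cos(yaw+k),np.sin(yaw+k),0]);z=np.array([0,0,-1.]);x=np.cross(y,z)
        r=(Rw.inv()*Ro.from_matrix(np.c_[x,y,z])).as_rotvec()
        if best is None or np.linalg.norm(r)<np.linalg.norm(best):best=r
    return sh.round(4),(np.degrees(best)/6).round(3)
E
python3 - <<'E'
from h import *
T=cam("top");S=cam("scene")
for n,u,v in(("post",(157,200),(428,141)),("stop",(199.5,210.7),(392.5,145)),("tip",(226.7,219),(369,146))):print(n,*tri((T,u),(S,v)))
for n,u in(("post",(157,200)),("tip",(226.7,219))):print(n,plane(T,u,.18))
for n,u,z in(("L",(335,240),.03),("M",(382,182),.03),("S",(427,247),.03),("bottle",(448,155),.1),("capbox",(304,136),.03),("stopper",(375,225),.01)):print(n,plane(T,u,z))
s=observe();print(Ro.from_rotvec(s["eef_rot"]).as_matrix().round(3))
E
```

```text
post [0.58165568 0.33346751 0.17821141] [np.float64(0.1), np.float64(0.1)]
stop [0.55840134 0.23288181 0.18350259] [np.float64(0.8), np.float64(0.8)]
tip [0.5407246  0.16926052 0.1901411 ] [np.float64(2.1), np.float64(2.1)]
post [0.58154738 0.33282745 0.18      ]
tip [0.53974798 0.16914162 0.18      ]
L [ 0.48938228 -0.09246226  0.03      ]
M [ 0.64505605 -0.21556303  0.03      ]
S [ 0.4750165 -0.3347593  0.03     ]
bottle [ 0.70923452 -0.36913405  0.1       ]
capbox [ 0.76557073 -0.00618153  0.03      ]
stopper [ 0.53054555 -0.20066627  0.01      ]
[[-0.956  0.293 -0.001]
 [ 0.293  0.956 -0.001]
 [ 0.    -0.001 -1.   ]]
```

Run:
```python
from h import *
print(delta(observe(),(0.50,0.12,0.38),np.radians(-14)))
```

```text
(array([-0.4428, -0.2634, -0.1605]), array([-1.2000e-02,  8.0000e-03,  1.4489e+01]))
```

send_rows:
  rows:
    - [1, [-0.443, -0.263, -0.16], [0, 0, 14.5]]
    - [1, [-0.443, -0.263, -0.16], [0, 0, 14.5]]
    - [1, [-0.443, -0.263, -0.16], [0, 0, 14.5]]
    - [1, [-0.443, -0.263, -0.16], [0, 0, 14.5]]
    - [1, [-0.443, -0.263, -0.16], [0, 0, 14.5]]

```text
t: 0.52
eef_pos: [0.2883, 0.3529, 0.2818]
eef_rot: [1.406, 2.809, -0.002]
ft_force: [1.0, 0.0, 1.0]
opening: 0.0853
```

Run:
```python
from h import *
print(delta(observe(),(0.50,0.12,0.38),np.radians(-14)))
```

```text
(array([-0.3134,  0.0298, -0.0981]), array([-6.000e-03,  9.000e-03,  8.469e+00]))
```

send_rows:
  rows:
    - [1, [-0.313, 0.03, -0.098], [0, 0, 8.47]]
    - [1, [-0.313, 0.03, -0.098], [0, 0, 8.47]]
    - [1, [-0.313, 0.03, -0.098], [0, 0, 8.47]]
    - [1, [-0.313, 0.03, -0.098], [0, 0, 8.47]]
    - [1, [-0.313, 0.03, -0.098], [0, 0, 8.47]]

```text
t: 0.93
eef_pos: [0.4221, 0.2054, 0.3439]
eef_rot: [2.203, 2.24, -0.002]
ft_force: [0.2, 0.6, -0.2]
opening: 0.0854
```

Run:
```python
from h import *
import pickle
s=observe();print(s["eef_pos"],s["joint_pos"])
im=read_camera("wrist");cv2.imwrite("pics/w1.png",im);pickle.dump(s,open("pics/w1.pkl","wb"))
C=cam("wrist",s)
for p in((.5816,.333,.18),(.5407,.169,.19),(.489,-.092,.05)):print(proj(C,p))
print(delta(s,(0.53,-0.16,0.42),np.radians(-4)))
```

```text
[0.42205876 0.20539127 0.34392147] [ 2.89919630e-01  1.68096497e-01  1.41995772e+00 -7.27760086e-04
  1.55436957e+00  2.73145397e-01]
[[503.21336067  32.22547157]]
[[433.92276524 214.61452576]]
[[351.71318708 331.82104875]]
(array([-0.3672,  0.1017, -0.0758]), array([-0.005,  0.009,  0.827]))
```

send_rows:
  rows:
    - [1, [-0.367, 0.102, -0.076], [0, 0, 0.83]]
    - [1, [-0.367, 0.102, -0.076], [0, 0, 0.83]]
    - [1, [-0.367, 0.102, -0.076], [0, 0, 0.83]]
    - [1, [-0.367, 0.102, -0.076], [0, 0, 0.83]]
    - [1, [-0.367, 0.102, -0.076], [0, 0, 0.83]]

```text
t: 1.4
eef_pos: [0.4785, 0.0097, 0.3857]
eef_rot: [2.306, 2.125, 0.002]
ft_force: [1.4, 0.3, -0.2]
opening: 0.0855
```

Run:
```python
from h import *
import pickle
s=observe();print(s["eef_pos"],s["joint_pos"])
im=read_camera("wrist");cv2.imwrite("pics/w2.png",im);pickle.dump(s,open("pics/w2.pkl","wb"))
print(delta(s,(0.50,-0.19,0.42),np.radians(-4)))
```

```text
[0.47852477 0.00972285 0.38569486] [-0.13799988  0.17604005  1.30055416 -0.00291191  1.65978204 -0.05635869]
(array([-0.1974,  0.0379, -0.0335]), array([ 0.048,  0.031, -0.115]))
```

send_rows:
  rows:
    - [1, [-0.197, 0.038, -0.034], [0, 0, 0]]
    - [1, [-0.197, 0.038, -0.034], [0, 0, 0]]
    - [1, [-0.197, 0.038, -0.034], [0, 0, 0]]
    - [1, [-0.197, 0.038, -0.034], [0, 0, 0]]
    - [1, [-0.197, 0.038, -0.034], [0, 0, 0]]

```text
t: 1.87
eef_pos: [0.5005, -0.194, 0.4217]
eef_rot: [2.308, 2.116, -0.001]
ft_force: [1.2, 0.0, 0.8]
opening: 0.0855
```

Run:
```python
from h import *
import pickle
s=observe();print(s["eef_pos"],s["joint_pos"])
im=read_camera("wrist");cv2.imwrite("pics/w3.png",im);pickle.dump(s,open("pics/w3.pkl","wb"))
a,b=[cv2.imread(f"pics/w{i}.png") for i in(1,2)]
r=lambda i,x,y,w,h,k:cv2.resize(i[y:y+h,x:x+w],None,fx=k,fy=k,interpolation=cv2.INTER_CUBIC)
c=np.zeros((600,800,3),np.uint8)
c[:,:300]=r(a,390,20,150,300,2)
c[:400,320:]=r(b,200,180,240,200,2)
cv2.imwrite("pics/c2.png",c)
```

```text
[ 0.50052736 -0.1940098   0.42168134] [-0.51022131  0.29675664  1.04818108 -0.00396079  1.78701731 -0.42409086]
```

View pics/w3.png

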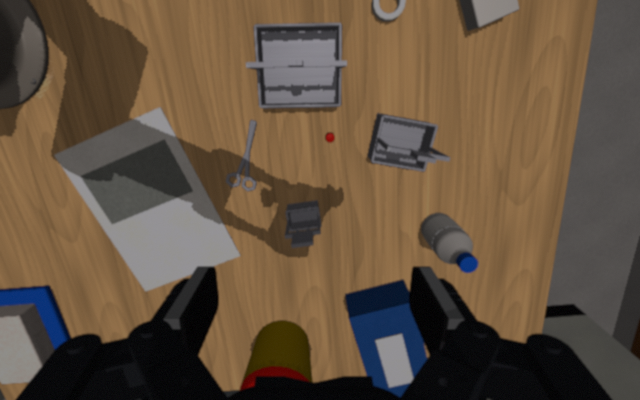

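View pics/c2.png

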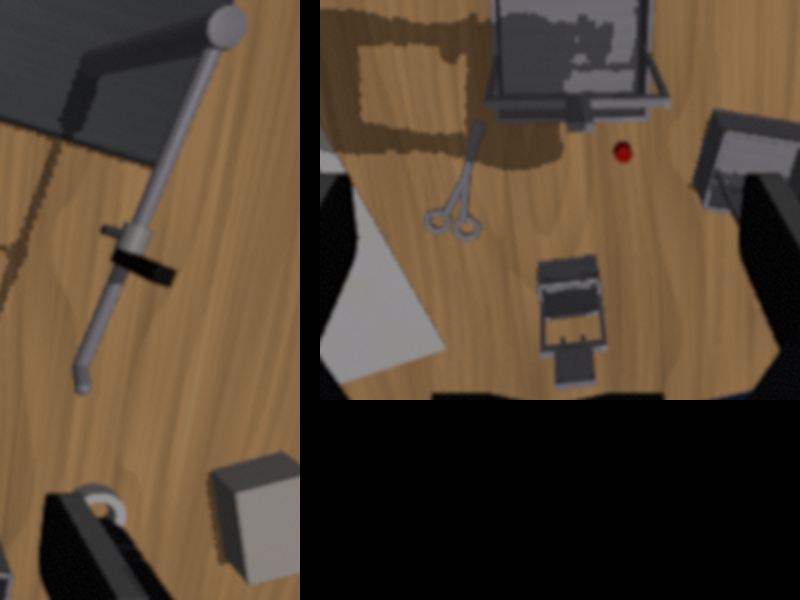

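w3: large (300,64), medium (403,145), small (303,222). The w2 crop shows large crossbar ends at w2 (283.5,232) and (374,230.5). I need closer pixels for medium and small.

Run:
```python
import cv2,numpy as np
a=cv2.imread("pics/w3.png");b=cv2.imread("pics/w2.png")
r=lambda i,x,y,w,h,k:cv2.resize(i[y:y+h,x:x+w],None,fx=k,fy=k,interpolation=cv2.INTER_CUBIC)
c=np.zeros((600,800,3),np.uint8)
c[:300,:400]=r(a,360,105,100,75,4)
c[:300,400:]=r(a,270,190,80,60,5)
c[300:,:400]=r(a,240,40,120,60,3.33)[:300,:400].copy() if 0 else np.pad(r(a,240,30,120,90,3.3334)[:300,:400],((0,0),(0,0),(0,0)))
cv2.imwrite("pics/c3.png",cv2.convertScaleAbs(c,alpha=1.4))
from h import *
import pickle
C=cam("wrist",pickle.load(open("pics/w1.pkl","rb")))
A=plane(C,(492.5,50),.176);B=plane(C,(432.5,195),.176);d=(A-B)/np.linalg.norm(A-B)
print(A,B,d,plane(C,(503.5,33.5),.18),plane(C,(432,215),.192))
```

```text
[0.5770531  0.31926925 0.176     ] [0.54194547 0.18464758 0.176     ] [0.25234743 0.9676367  0.        ] [0.58210764 0.33200548 0.18      ] [0.53817064 0.1693194  0.192     ]
```

View pics/c3.png

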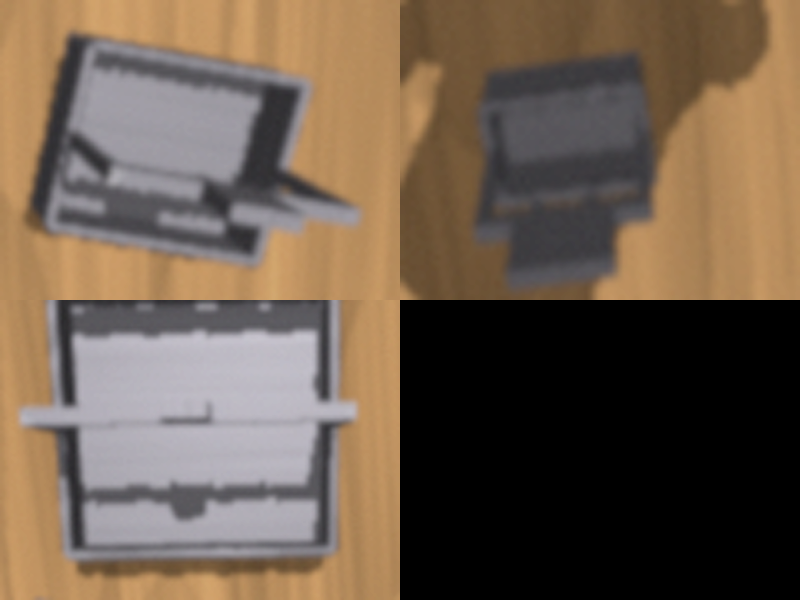

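Run:
```python
from h import *
import pickle
W2,W3=[cam("wrist",pickle.load(open(f"pics/w{i}.pkl","rb"))) for i in(2,3)]
a=tri((W2,(283.5,232)),(W3,(246,64.5)));b=tri((W2,(374,230.5)),(W3,(347.1,63)));print("L",a,b,(a[0]+b[0])/2)
print("Ltab",tri((W2,(330,244.5)),(W3,(297,65))))
print("Lplane",plane(W3,(246,64.5),.143),plane(W3,(347.1,63),.143))
print("S",tri((W2,(327.5,371.5)),(W3,(302.4,244))),plane(W3,(371.9-270+200.4,244),.132))
print("S ends",plane(W3,(270+108/5,190+278/5),.132),plane(W3,(270+213/5,190+270/5),.132))
p,q=plane(W3,(387.5,149),.123),plane(W3,(449.5,158),.123);print("M",p,q,(p+q)/2,plane(W3,(426.8,158.5),.157))
```

```text
L (array([ 0.43238422, -0.0849368 ,  0.14381803]), [np.float64(0.9), np.float64(0.9)]) (array([ 0.55065741, -0.09371413,  0.14080685]), [np.float64(0.9), np.float64(0.9)]) [ 0.49152082 -0.08932546  0.14231244]
Ltab (array([ 0.49195904, -0.09220009,  0.17391812]), [np.float64(0.8), np.float64(0.8)])
Lplane [ 0.43128213 -0.08496378  0.143     ] [ 0.55128931 -0.09369077  0.143     ]
S (array([ 0.47394823, -0.33325203,  0.13116809]), [np.float64(0.2), np.float64(0.2)]) [ 0.47410179 -0.33278649  0.132     ]
S ends [ 0.45826875 -0.3339757   0.132     ] [ 0.48907884 -0.33413344  0.132     ]
M [ 0.602009  -0.2055337  0.123    ] [ 0.6864347  -0.22534301  0.123     ] [ 0.64422185 -0.21543835  0.123     ] [ 0.64427628 -0.2147934   0.157     ]
```

Run:
```python
from h import *
print(delta(observe(),(0.4915,-0.0895,0.24),np.radians(-4.2)))
```

```text
(array([ 0.1124, -0.0209,  0.1799]), array([ 0.066,  0.112, -0.187]))
```

send_rows:
  rows:
    - [0.5, [0.112, -0.021, 0.18], [0.07, 0.11, -0.19]]
    - [0.5, [0.112, -0.021, 0.18], [0.07, 0.11, -0.19]]
    - [0.5, [0.112, -0.021, 0.18], [0.07, 0.11, -0.19]]
    - [0.5, [0.112, -0.021, 0.18], [0.07, 0.11, -0.19]]
    - [0.5, [0.112, -0.021, 0.18], [0.07, 0.11, -0.19]]

```text
t: 2.33
eef_pos: [0.4907, -0.0888, 0.2385]
eef_rot: [-2.301, -2.139, 0.001]
ft_force: [1.0, -0.1, -0.9]
opening: 0.0429
```

send_rows:
  rows:
    - [0.5, [0, 0, 0], [0, 0, 0]]
    - [0.5, [0, 0, 0], [0, 0, 0]]

```text
t: 2.5
eef_pos: [0.4895, -0.0872, 0.237]
eef_rot: [-2.295, -2.139, 0.005]
ft_force: [0.1, 0.0, 0.8]
opening: 0.0424
```

Run:
```python
from h import *
print(observe()["eef_pos"],delta(observe(),(0.4915,-0.0895,0.165),np.radians(-4.2)))
```

```text
[ 0.4894634  -0.08724028  0.2369913 ] (array([-0.0022,  0.0026,  0.072 ]), array([-0.052, -0.01 ,  0.028]))
```

send_rows:
  rows:
    - [0.5, [-0.002, 0.0026, 0.036], [-0.05, 0, 0]]
    - [0.5, [-0.002, 0.0026, 0.072], [-0.05, 0, 0]]
    - [0.5, [-0.002, 0.0026, 0.072], [-0.05, 0, 0]]
    - [0.5, [-0.002, 0.0026, 0.072], [-0.05, 0, 0]]

```text
t: 2.83
eef_pos: [0.4922, -0.0902, 0.166]
eef_rot: [-2.298, -2.141, -0.001]
ft_force: [0.1, 0.0, -0.1]
opening: 0.043
```

send_rows:
  rows:
    - [0, [0, 0, 0], [0, 0, 0]]
    - [0, [0, 0, 0], [0, 0, 0]]
    - [0, [0, 0, 0], [0, 0, 0]]
    - [0, [0, 0, 0], [0, 0, 0]]
    - [0, [0, 0, 0], [0, 0, 0]]

```text
t: 3.25
eef_pos: [0.4926, -0.0904, 0.167]
eef_rot: [2.298, 2.141, 0.002]
ft_force: [-0.2, 0.4, 0.0]
opening: -0.0003
```

Run:
```python
from h import *
import pickle
s=observe();print(s["eef_pos"],s["ft_force"],s["opening"],Ro.from_rotvec(s["eef_rot"]).as_matrix().round(3).tolist())
cv2.imwrite("pics/w4.png",read_camera("wrist"));pickle.dump(s,open("pics/w4.pkl","wb"))
```

```text
[ 0.49260488 -0.09035595  0.16699408] [-0.16410474  0.43178344  0.04121756] -0.00025185219843102687 [[0.071, 0.997, 0.001], [0.997, -0.071, 0.0], [0.0, 0.001, -1.0]]
```

View pics/w4.png

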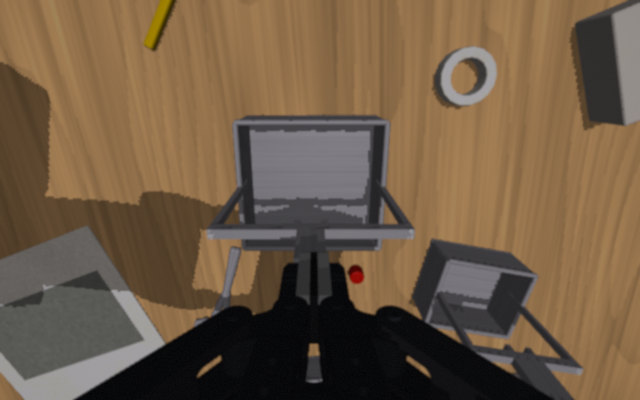

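Run:
```python
from h import *
import pickle
s=pickle.load(open("pics/w4.pkl","rb"));C=cam("wrist",s);W2,W3=[cam("wrist",pickle.load(open(f"pics/w{i}.pkl","rb"))) for i in(2,3)]
c=[.4915,-.0893]
print("pred tab base/top, tcp, tip",proj(C,[c+[.143],c+[.177],s["eef_pos"],s["eef_pos"]-[0,0,.019]]))
print("ends",tri((W3,(246,64.5)),(C,(209,233)))[0],tri((W3,(347.1,63)),(C,(411,233)))[0],tri((W2,(283.5,232)),(W3,(246,64.5)),(C,(209,233))))
print(plane(C,(209,233),.143),plane(C,(411,233),.143))
```

```text
pred tab base/top, tcp, tip [[311.34079485 233.8042325 ]
 [310.96788861 263.33076439]
 [313.38849498 255.20156357]
 [313.37458891 239.08454838]]
ends [ 0.43147164 -0.08504914  0.1416942 ] [ 0.55070452 -0.0938744   0.14042286] (array([ 0.43230152, -0.08490773,  0.14308211]), [np.float64(0.9), np.float64(1.0), np.float64(0.3)])
[ 0.4324105  -0.08461618  0.143     ] [ 0.54912745 -0.09288107  0.143     ]
```

Run:
```python
import cv2
a=cv2.imread("pics/w4.png")[205:395,220:410]
cv2.imwrite("pics/c4.png",cv2.convertScaleAbs(cv2.resize(a,None,fx=3.1,fy=3.1,interpolation=cv2.INTER_CUBIC),alpha=2.5,beta=10))
```

```text
(no output)
```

View pics/c4.png

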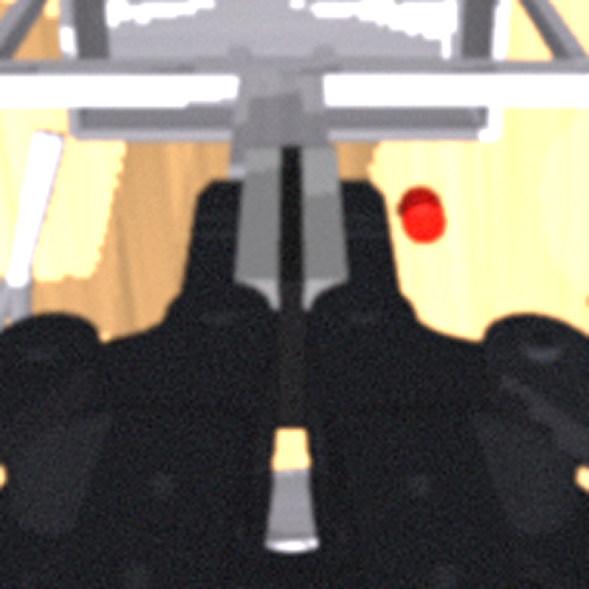

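Views so far: 8. The jaws closed on nothing. The tab is where I measured it (w4 ends agree), but the fingers seem to end above or in front of its top. I'll check fingertip height from the scene camera.

Run:
```python
from h import *
s=observe();S=cam("scene");im=read_camera("scene");cv2.imwrite("pics/s5.png",im)
P=s["eef_pos"];p=proj(S,[P,P-[0,0,.019],[.4915,-.0893,.177],[.4915,-.0893,.143]]);print(p)
x,y=(p[0]-[50,45]).astype(int)
c=cv2.resize(im[y:y+75,x:x+100],None,fx=8,fy=8,interpolation=cv2.INTER_CUBIC);c=cv2.convertScaleAbs(c,alpha=1.3,beta=10)
for q,k in zip(p,((0,0,255),(0,255,255),(0,255,0),(255,0,0))):cv2.circle(c,tuple(((q-[x,y])*8+4).astype(int).tolist()),4,k,1)
cv2.imwrite("pics/c5.png",c)
```

```text
[[269.06544277 172.72224135]
 [269.71609537 178.9858185 ]
 [268.92100934 168.98975506]
 [270.08357866 180.22602391]]
```

View pics/c5.png

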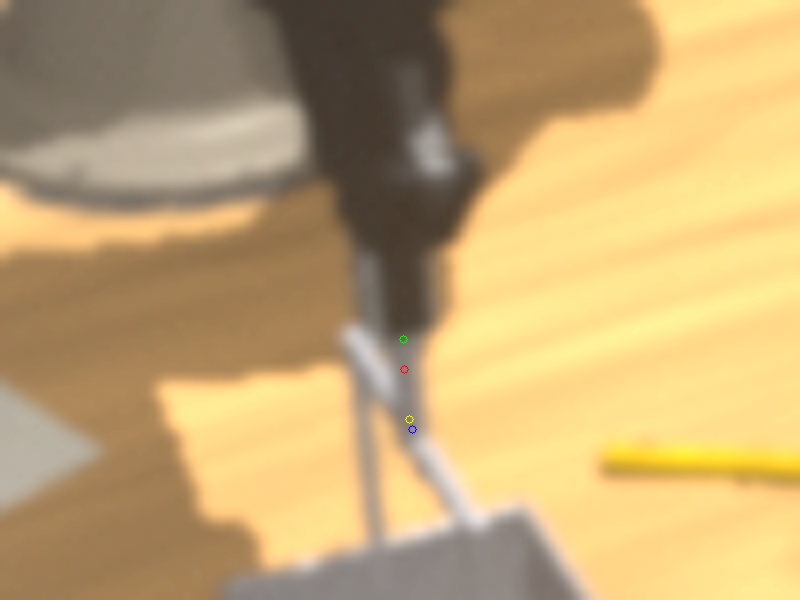

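View 9: the fingertips end just above the tab's top (crop y≈330, tab top at 339), so tips sit ~13 mm *behind* the reported TCP instead of 19 mm ahead. I'll work with tip z = TCP z + 0.013 and go 33 mm deeper.

send_rows:
  rows:
    - [0.5, [0, 0, -0.005], [0, 0, 0]]
    - [0.5, [0, 0, -0.005], [0, 0, 0]]
    - [0.5, [0, 0, -0.005], [0, 0, 0]]
    - [0.5, [0, 0, -0.005], [0, 0, 0]]

```text
t: 3.68
eef_pos: [0.4923, -0.0902, 0.1716]
eef_rot: [-2.299, -2.141, -0.001]
ft_force: [1.0, -0.4, -0.9]
opening: 0.0428
```

send_rows:
  rows:
    - [0.5, [-0.001, -0.001, 0.013], [0, 0, 0]]
    - [0.5, [-0.001, -0.001, 0.026], [0, 0, 0]]
    - [0.5, [-0.001, -0.001, 0.038], [0, 0, 0]]
    - [0.5, [-0.001, -0.001, 0.038], [0, 0, 0]]

```text
t: 4.02
eef_pos: [0.4898, -0.0906, 0.1314]
eef_rot: [-2.296, -2.139, 0.002]
ft_force: [0.0, 0.2, -0.7]
opening: 0.0426
```

send_rows:
  rows:
    - [0, [0, 0, 0], [0, 0, 0]]
    - [0, [0, 0, 0], [0, 0, 0]]
    - [0, [0, 0, 0], [0, 0, 0]]
    - [0, [0, 0, 0], [0, 0, 0]]
    - [0, [0, 0, 0], [0, 0, 0]]

```text
t: 4.43
eef_pos: [0.4906, -0.0909, 0.1326]
eef_rot: [-2.298, -2.14, 0.0]
ft_force: [-0.3, -1.1, 5.3]
opening: 0.015
```

Grasped: opening is 15 mm on a 16 mm tab. Lift next.

send_rows:
  rows:
    - [0, [0, 0, -0.02], [0, 0, 0]]
    - [0, [0, 0, -0.05], [0, 0, 0]]
    - [0, [0, 0, -0.09], [0, 0, 0]]
    - [0, [0, 0, -0.095], [0, 0, 0]]
    - [0, [0, 0, -0.095], [0, 0, 0]]

```text
t: 4.85
eef_pos: [0.4917, -0.0913, 0.2298]
eef_rot: [2.297, 2.14, 0.003]
ft_force: [0.4, -0.0, -3.8]
opening: 0.0146
```

```bash
cat >> h.py <<'E'
ROOT=np.array([.5817,.3323]);DX=np.array([.2555,.9668])
def hookp(x,z,lat=0): # world pos at stand x (m), lateral stand y
    return [*(ROOT+x*DX+lat*np.array([-DX[1],DX[0]])),z]
def inhook(st):
    e=st["eef_pos"][:2]-ROOT;f=st["ft_force"];n=np.array([-DX[1],DX[0]])
    return np.r_[e@DX,e@n,st["eef_pos"][2]].round(4),np.array([f[:2]@DX,f[:2]@n,f[2]]).round(2)
YAW=np.arctan2(-DX[0],DX[1])
E
python3 - <<'E'
from h import *
s=observe();print(s["opening"],inhook(s));print(delta(s,hookp(-.235,.222),YAW))
E
```

```text
0.014649028638690277 (array([-0.4326, -0.0212,  0.2298]), array([ 0.07, -0.36, -3.82]))
(array([0.1981, 0.016 , 0.0078]), array([ 3.200e-02, -1.000e-03,  1.792e+00]))
```

send_rows:
  rows:
    - [0, [0.03, 0.002, 0], [0, 0, 0.4]]
    - [0, [0.065, 0.005, 0], [0, 0, 0.8]]
    - [0, [0.1, 0.008, 0.003], [0, 0, 1.2]]
    - [0, [0.135, 0.011, 0.006], [0, 0, 1.6]]
    - [0, [0.165, 0.014, 0.008], [0, 0, 1.8]]

```text
t: 5.27
eef_pos: [0.5158, 0.0743, 0.2191]
eef_rot: [-2.491, -1.912, 0.002]
ft_force: [0.7, -0.6, -3.0]
opening: 0.0145
```

Run:
```python
from h import *
s=observe();print(s["opening"],inhook(s));print(delta(s,hookp(-.22,.222),YAW),delta(s,hookp(-.145,.222),YAW))
```

```text
0.014536672334381013 (array([-0.2663, -0.0022,  0.2191]), array([-0.42, -0.84, -3.  ]))
(array([ 0.0462, -0.0024, -0.0029]), array([-0.015,  0.005, -0.029])) (array([ 0.1212, -0.0026, -0.0029]), array([-0.015,  0.005, -0.029]))
```

send_rows:
  rows:
    - [0, [0.025, -0.0024, -0.003], [0, 0, 0]]
    - [0, [0.05, -0.0024, -0.003], [0, 0, 0]]
    - [0, [0.08, -0.0024, -0.003], [0, 0, 0]]
    - [0, [0.105, -0.0024, -0.003], [0, 0, 0]]
    - [0, [0.118, -0.0024, -0.003], [0, 0, 0]]

```text
t: 5.68
eef_pos: [0.543, 0.1915, 0.2193]
eef_rot: [-2.487, -1.913, 0.007]
ft_force: [-0.0, -0.9, -2.7]
opening: 0.0145
```

send_rows:
  rows:
    - [0, [0, 0, 0], [0, 0, 0]]
    - [0, [0, 0, 0], [0, 0, 0]]
    - [0, [0, 0, 0], [0, 0, 0]]

```text
t: 5.93
eef_pos: [0.5423, 0.1902, 0.2181]
eef_rot: [-2.487, -1.912, 0.012]
ft_force: [0.4, 0.3, -2.8]
opening: 0.0151
```

Run:
```python
from h import *
import pickle
s=observe();print(s["opening"],inhook(s));print(delta(s,hookp(-.142,.179),YAW))
im=read_camera("wrist");cv2.imwrite("pics/w6.png",im);pickle.dump(s,open("pics/w6.pkl","wb"))
C=cam("wrist",s);pts=proj(C,[hookp(x,.18) for x in(0,-.05,-.1,-.14,-.161)]);print(pts)
c=cv2.convertScaleAbs(cv2.resize(im[60:360,140:540],None,fx=2,fy=2,interpolation=cv2.INTER_CUBIC),alpha=1.6,beta=10)
for q in pts:cv2.circle(c,tuple(((q-[140,60])*2+1).astype(int).tolist()),3,(0,0,255),1)
cv2.imwrite("pics/c6.png",c)
```

```text
0.015084804217982762 (array([-0.1475,  0.0018,  0.2181]), array([ 0.42, -0.26, -2.77]))
(array([0.0056, 0.0021, 0.0391]), array([-0.077,  0.033, -0.014]))
[[317.3950755  -58.34332832]
 [317.1307926   54.87440911]
 [316.90659608 149.35752118]
 [316.75076734 214.2296582 ]
 [316.67609929 245.08941502]]
```

View pics/c6.png

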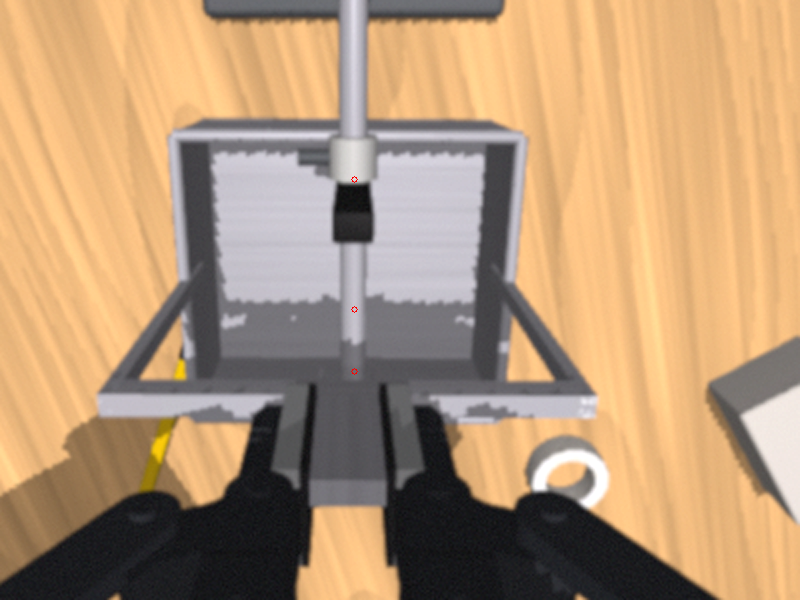

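View 10: prong lies exactly on the projected markers and about 2 mm to the tool's +y. The cup is square to it, and the stop plate's top face front edge is at crop y≈241.

Run:
```python
from h import *
import pickle
s=pickle.load(open("pics/w6.pkl","rb"));C=cam("wrist",s)
for v,z in((207/2+60,.218),(241/2+60,.218)):
    p=plane(C,(316.5,v),z);print((p[:2]-ROOT)@DX)
for v,z in((382/2+60,.2204+.008),(500/2+60,.2204+.042),(480/2+60,.2204+.042)): # crossbar top, tab top
    p=plane(C,(314,v),z);print("bail",(p[:2]-ROOT)@DX)
s=observe();print(inhook(s),delta(s,hookp(-.142,.190),YAW))
```

```text
-0.09944421204338615
-0.10768451275869872
bail -0.13962431419685875
bail -0.14738115131199042
bail -0.1427736734409416
(array([-0.1476,  0.0015,  0.2186]), array([-0.07, -0.2 , -4.02])) (array([0.0057, 0.0017, 0.0286]), array([-0.068,  0.028, -0.02 ]))
```

send_rows:
  rows:
    - [0, [0.006, 0.0017, 0.005], [-0.07, 0.03, 0]]
    - [0, [0.006, 0.0017, 0.015], [-0.07, 0.03, 0]]
    - [0, [0.006, 0.0017, 0.025], [-0.07, 0.03, 0]]
    - [0, [0.006, 0.0017, 0.034], [-0.07, 0.03, 0]]
    - [0, [0.006, 0.0017, 0.034], [-0.07, 0.03, 0]]

```text
t: 6.4
eef_pos: [0.544, 0.1947, 0.1817]
eef_rot: [-2.49, -1.912, 0.007]
ft_force: [-0.8, 0.1, -3.2]
opening: 0.0148
```

Run:
```python
from h import *
s=observe();print(s["opening"],inhook(s),delta(s,hookp(-.142,.179),YAW))
```

```text
0.014785447546660072 (array([-0.1427,  0.0013,  0.1817]), array([-0.08,  0.85, -3.23])) (array([0.0007, 0.0014, 0.0027]), array([-0.042,  0.02 , -0.024]))
```

send_rows:
  rows:
    - [0, [0.001, 0.002, 0.002], [0, 0, 0]]
    - [0, [0.001, 0.002, 0.003], [0, 0, 0]]
    - [0, [0.001, 0.002, 0.004], [0, 0, 0]]
    - [0, [0.001, 0.002, 0.004], [0, 0, 0]]

```text
t: 6.73
eef_pos: [0.5463, 0.1952, 0.1778]
eef_rot: [-2.49, -1.913, 0.006]
ft_force: [0.0, 0.8, -3.3]
opening: 0.0143
```

Run:
```python
from h import *
s=observe();print(s["opening"],inhook(s),delta(s,hookp(-.142,.179),YAW))
```

```text
0.014285753988517919 (array([-0.1416, -0.0008,  0.1778]), array([ 0.78,  0.21, -3.29])) (array([-0.0004, -0.0008, -0.0012]), array([-0.038,  0.019, -0.023]))
```

send_rows:
  rows:
    - [0, [0.004, 0, 0], [0, 0, 0]]
    - [0, [0.008, 0, 0], [0, 0, 0]]
    - [0, [0.012, 0, 0], [0, 0, 0]]
    - [0, [0.016, 0, 0], [0, 0, 0]]
    - [0, [0.02, 0, 0], [0, 0, 0]]

```text
t: 7.15
eef_pos: [0.5516, 0.2151, 0.1778]
eef_rot: [-2.49, -1.913, 0.006]
ft_force: [0.1, 0.5, -3.6]
opening: 0.0151
```

Run:
```python
from h import *
s=observe();print(s["opening"],inhook(s),delta(s,hookp(-.113,.178),YAW))
```

```text
0.01510690990873652 (array([-0.121 , -0.0008,  0.1778]), array([ 0.46,  0.07, -3.57])) (array([ 0.008 , -0.0008, -0.0002]), array([-0.037,  0.018, -0.021]))
```

send_rows:
  rows:
    - [0, [0.001, 0, 0], [0, 0, 0]]
    - [0, [0.002, 0, 0], [0, 0, 0]]
    - [0, [0.003, 0, 0], [0, 0, 0]]
    - [0, [0.004, 0, 0], [0, 0, 0]]
    - [0, [0.0045, 0, 0], [0, 0, 0]]

```text
t: 7.57
eef_pos: [0.5528, 0.2195, 0.1778]
eef_rot: [-2.49, -1.913, 0.006]
ft_force: [-0.3, -0.6, -2.9]
opening: 0.0151
```

send_rows:
  rows:
    - [0, [0.0005, 0, 0], [0, 0, 0]]
    - [0, [0.001, 0, 0], [0, 0, 0]]
    - [0, [0.001, 0, 0], [0, 0, 0]]

```text
t: 7.82
eef_pos: [0.5531, 0.2204, 0.1778]
eef_rot: [-2.49, -1.913, 0.006]
ft_force: [0.1, -0.4, -2.3]
opening: 0.0143
```

send_rows:
  rows:
    - [0, [0.0005, 0, 0], [0, 0, 0]]
    - [0, [0.001, 0, 0], [0, 0, 0]]
    - [0, [0.001, 0, 0], [0, 0, 0]]

```text
t: 8.07
eef_pos: [0.5534, 0.2215, 0.1778]
eef_rot: [-2.49, -1.913, 0.006]
ft_force: [0.1, 0.5, -2.7]
opening: 0.015
```

Stand x of TCP is now ≈ -0.1144. Continuing in 1 mm steps.

send_rows:
  rows:
    - [0, [0.0005, 0, 0], [0, 0, 0]]
    - [0, [0.001, 0, 0], [0, 0, 0]]
    - [0, [0.001, 0, 0], [0, 0, 0]]

```text
t: 8.32
eef_pos: [0.5536, 0.2225, 0.1778]
eef_rot: [-2.49, -1.913, 0.006]
ft_force: [0.0, -0.5, -3.2]
opening: 0.0148
```

send_rows:
  rows:
    - [0, [0.0005, 0, 0], [0, 0, 0]]
    - [0, [0.001, 0, 0], [0, 0, 0]]
    - [0, [0.001, 0, 0], [0, 0, 0]]

```text
t: 8.57
eef_pos: [0.5537, 0.2227, 0.1778]
eef_rot: [-2.49, -1.913, 0.008]
ft_force: [-2.5, -4.0, -0.8]
opening: 0.0147
```

send_rows:
  rows:
    - [0, [0.0005, 0, 0], [0, 0, 0]]
    - [0, [0.001, 0, 0], [0, 0, 0]]
    - [0, [0.001, 0, 0], [0, 0, 0]]

```text
t: 8.82
eef_pos: [0.5537, 0.2228, 0.1778]
eef_rot: [-2.491, -1.913, 0.011]
ft_force: [-1.6, -7.2, -1.3]
opening: 0.0147
```

send_rows:
  rows:
    - [0, [0, 0, 0], [0, 0, 0]]
    - [0.4, [0, 0, 0], [0, 0, 0]]
    - [0.4, [0, 0, 0], [0, 0, 0]]
    - [0.4, [0, 0, 0], [0, 0, 0]]
    - [0.4, [0, 0, 0], [0, 0, 0]]

```text
t: 9.23
eef_pos: [0.5539, 0.2232, 0.1782]
eef_rot: [-2.491, -1.914, 0.009]
ft_force: [0.8, -0.7, -0.4]
opening: 0.0337
```

Run:
```python
from h import *
import pickle
s=observe();print(s["opening"],inhook(s))
im=read_camera("wrist");cv2.imwrite("pics/w7.png",im);pickle.dump(s,open("pics/w7.pkl","wb"))
cv2.imwrite("pics/c7.png",cv2.convertScaleAbs(cv2.resize(im[60:360,140:540],None,fx=2,fy=2,interpolation=cv2.INTER_CUBIC),alpha=1.6,beta=10))
```

```text
0.03369802504157932 (array([-0.1125, -0.001 ,  0.1782]), array([-0.43, -0.91, -0.37]))
```

View pics/c7.png

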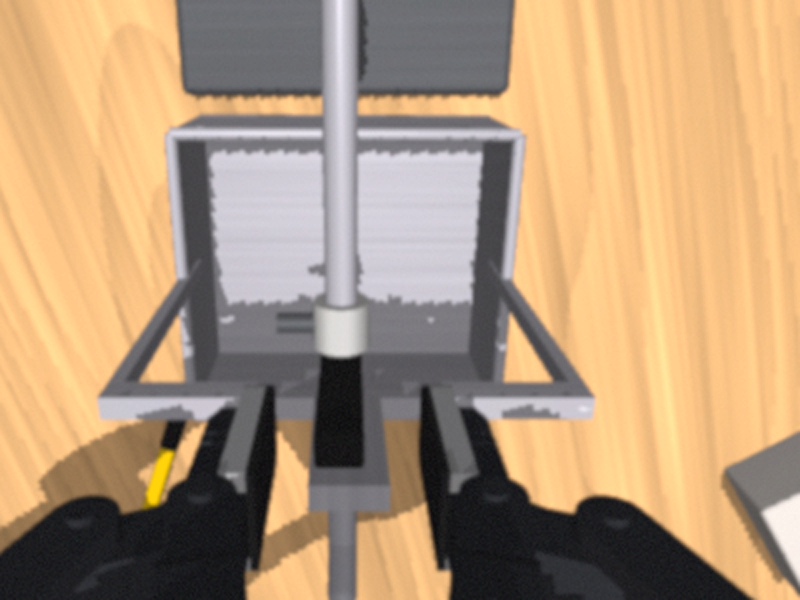

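View 11: the large cup hangs level, released, its bail against the black plate. Next, retreat and go to the medium.

send_rows:
  rows:
    - [0.5, [0, 0, -0.02], [0, 0, 0]]
    - [0.5, [0, 0, -0.055], [0, 0, 0]]
    - [0.5, [0, 0, -0.095], [0, 0, 0]]
    - [0.5, [-0.03, 0, -0.11], [0, 0, 0]]
    - [0.5, [-0.07, 0, -0.11], [0, 0, 0]]

```text
t: 9.7
eef_pos: [0.5384, 0.1577, 0.293]
eef_rot: [2.485, 1.917, 0.005]
ft_force: [1.5, 0.4, -0.4]
opening: 0.0423
```

Run:
```python
from h import *
s=observe();print(s["opening"],s["eef_pos"]);print(delta(s,(.6442,-.2150,.215),np.radians(-13.2)))
```

```text
0.042344901280638045 [0.53835168 0.15772164 0.29304764]
(array([-0.3337,  0.1966,  0.0789]), array([ 0.046, -0.002, -0.251]))
```

send_rows:
  rows:
    - [0.7, [-0.334, 0.197, 0.079], [0, 0, -0.25]]
    - [0.7, [-0.334, 0.197, 0.079], [0, 0, -0.25]]
    - [0.7, [-0.334, 0.197, 0.079], [0, 0, -0.25]]
    - [0.7, [-0.334, 0.197, 0.079], [0, 0, -0.25]]
    - [0.7, [-0.334, 0.197, 0.079], [0, 0, -0.25]]

```text
t: 10.12
eef_pos: [0.5939, -0.0424, 0.2496]
eef_rot: [2.459, 1.949, 0.006]
ft_force: [0.6, 0.7, 0.2]
opening: 0.0598
```

Run:
```python
from h import *
s=observe();print(s["opening"],s["eef_pos"]);print(delta(s,(.6442,-.2150,.215),np.radians(-13.2)))
```

```text
0.05979719279807256 [ 0.59391868 -0.04235687  0.24958505]
(array([-0.1566,  0.0881,  0.035 ]), array([ 0.056, -0.005,  0.002]))
```

send_rows:
  rows:
    - [0.7, [-0.157, 0.088, 0.035], [0, 0, 0]]
    - [0.7, [-0.157, 0.088, 0.035], [0, 0, 0]]
    - [0.7, [-0.157, 0.088, 0.035], [0, 0, 0]]
    - [0.7, [-0.157, 0.088, 0.035], [0, 0, 0]]
    - [0.7, [-0.157, 0.088, 0.035], [0, 0, 0]]

```text
t: 10.53
eef_pos: [0.644, -0.2204, 0.2132]
eef_rot: [2.462, 1.945, 0.004]
ft_force: [-0.3, -0.1, -0.8]
opening: 0.0597
```

Run:
```python
from h import *
import pickle
s=observe();im=read_camera("wrist");cv2.imwrite("pics/w8.png",im);pickle.dump(s,open("pics/w8.pkl","wb"))
print(s["opening"],s["eef_pos"]);print(delta(s,(.6442,-.2150,.116),np.radians(-13.2)))
C=cam("wrist",s);yv=np.array([np.cos(np.radians(-13.2)),np.sin(np.radians(-13.2))]);c=np.array([.6442,-.2150])
P=proj(C,[[*(c+k*yv),z] for k,z in((-.044,.119),(.044,.119),(-.012,.157),(.012,.157))]);print(P)
g=cv2.cvtColor(im,cv2.COLOR_BGR2GRAY)
# vertical profile across crossbar at 3/4 span on each side
for k in(-.035,-.025,.025,.035):
    u,v=proj(C,[[*(c+k*yv),.119]])[0].round().astype(int);print(u,v,g[v-16:v+17,u].tolist())
v=int(P[:2,1].mean());print("row",v,[ (x,int(g[v,x])) for x in range(int(P[0,0])-8,int(P[0,0])+8,2)],[ (x,int(g[v,x])) for x in range(int(P[1,0])-8,int(P[1,0])+8,2)])
```

```text
0.05974100021347779 [ 0.64398515 -0.22040133  0.21315893]
(array([ 0.0054, -0.0015,  0.0971]), array([ 0.048,  0.005, -0.032]))
[[254.34890597 190.54555103]
 [368.39492208 190.08450141]
 [293.28565756 207.52463867]
 [329.36602922 207.37298095]]
266 190 [42, 40, 39, 39, 43, 48, 55, 66, 80, 90, 88, 75, 63, 69, 90, 107, 112, 114, 113, 113, 113, 111, 105, 104, 105, 106, 106, 108, 105, 98, 80, 64, 60]
279 190 [113, 113, 112, 106, 86, 70, 64, 65, 65, 69, 76, 77, 68, 66, 84, 104, 112, 114, 115, 114, 113, 105, 83, 63, 56, 55, 65, 89, 107, 96, 73, 63, 63]
344 190 [117, 116, 117, 115, 107, 88, 71, 65, 66, 66, 67, 78, 90, 80, 60, 66, 91, 108, 114, 115, 114, 114, 111, 98, 77, 61, 55, 64, 81, 90, 82, 69, 64]
357 190 [54, 50, 48, 45, 41, 38, 40, 45, 55, 65, 73, 87, 92, 84, 69, 66, 84, 104, 113, 113, 114, 113, 113, 113, 112, 110, 110, 110, 110, 111, 103, 85, 69]
row 190 [(246, 110), (248, 110), (250, 111), (252, 112), (254, 116), (256, 108), (258, 112), (260, 113)] [(360, 83), (362, 83), (364, 83), (366, 89), (368, 101), (370, 122), (372, 121), (374, 121)]
```

The second wrist view puts the medium crossbar within about 1 px of my prediction, so height and position hold. Descend and grip.

send_rows:
  rows:
    - [0.7, [0.0055, -0.0015, 0.035], [0, 0, 0]]
    - [0.7, [0.0055, -0.0015, 0.07], [0, 0, 0]]
    - [0.7, [0.0055, -0.0015, 0.092], [0, 0, 0]]
    - [0.7, [0.0055, -0.0015, 0.098], [0, 0, 0]]
    - [0.7, [0.0055, -0.0015, 0.098], [0, 0, 0]]

```text
t: 11.0
eef_pos: [0.6434, -0.2157, 0.1125]
eef_rot: [2.466, 1.945, 0.001]
ft_force: [-0.3, -1.1, -0.8]
opening: 0.06
```

send_rows:
  rows:
    - [0, [0, 0, 0], [0, 0, 0]]
    - [0, [0, 0, 0], [0, 0, 0]]
    - [0, [0, 0, 0], [0, 0, 0]]
    - [0, [0, 0, 0], [0, 0, 0]]
    - [0, [0, 0, 0], [0, 0, 0]]

```text
t: 11.42
eef_pos: [0.6441, -0.2159, 0.1147]
eef_rot: [2.464, 1.944, 0.003]
ft_force: [-0.7, 1.6, 5.8]
opening: 0.0227
```

send_rows:
  rows:
    - [0, [0, 0, -0.02], [0, 0, 0]]
    - [0, [0, 0, -0.05], [0, 0, 0]]
    - [0, [0, 0, -0.085], [0, 0, 0]]
    - [0, [0, 0, -0.109], [0, 0, 0]]
    - [0, [0.02, 0, -0.109], [0, 0, 0]]

```text
t: 11.83
eef_pos: [0.65, -0.2004, 0.2312]
eef_rot: [2.458, 1.932, 0.01]
ft_force: [1.2, -0.5, -1.5]
opening: 0.0226
```

Run:
```python
from h import *
s=observe();print(s["opening"],s["eef_pos"]);print(delta(s,hookp(-.25,.224),YAW))
```

```text
0.022629595200108158 [ 0.65003971 -0.20041689  0.23120017]
(array([ 0.2515, -0.1973,  0.0029]), array([0.152, 0.041, 0.188]))
```

send_rows:
  rows:
    - [0, [0.025, -0.02, 0], [0.1, 0, 0.1]]
    - [0, [0.05, -0.04, 0], [0.1, 0, 0.19]]
    - [0, [0.075, -0.06, 0.003], [0.1, 0, 0.19]]
    - [0, [0.1, -0.08, 0.003], [0.1, 0, 0.19]]
    - [0, [0.125, -0.098, 0.003], [0.15, 0, 0.19]]

```text
t: 12.25
eef_pos: [0.5832, -0.0544, 0.2264]
eef_rot: [2.487, 1.914, -0.005]
ft_force: [0.0, 0.2, -1.1]
opening: 0.0225
```

send_rows:
  rows:
    - [0, [0.025, -0.02, 0], [0, 0, 0]]
    - [0, [0.05, -0.04, 0], [0, 0, 0]]
    - [0, [0.075, -0.06, 0], [0, 0, 0]]
    - [0, [0.095, -0.078, 0], [0, 0, 0]]
    - [0, [0.105, -0.087, 0], [0, 0, 0]]

```text
t: 12.67
eef_pos: [0.5245, 0.072, 0.2266]
eef_rot: [2.486, 1.917, -0.003]
ft_force: [0.1, 0.2, -1.4]
opening: 0.0226
```

Run:
```python
from h import *
s=observe();print(s["opening"],inhook(s));print(delta(s,hookp(-.20,.224),YAW))
```

```text
0.02263824118156813 (array([-0.2663, -0.0112,  0.2266]), array([ 0.19, -0.03, -1.39]))
(array([ 0.0663, -0.0111,  0.0024]), array([0.006, 0.031, 0.016]))
```

send_rows:
  rows:
    - [0, [0.01, -0.006, 0.002], [0, 0, 0]]
    - [0, [0.022, -0.011, 0.002], [0, 0, 0]]
    - [0, [0.036, -0.0115, 0.002], [0, 0, 0]]
    - [0, [0.046, -0.0115, 0.002], [0, 0, 0]]
    - [0, [0.056, -0.0115, 0.002], [0, 0, 0]]

```text
t: 13.08
eef_pos: [0.5282, 0.1295, 0.2246]
eef_rot: [2.485, 1.917, -0.003]
ft_force: [0.7, 0.2, -1.0]
opening: 0.0222
```

Run:
```python
from h import *
s=observe();print(s["opening"],inhook(s));print(delta(s,hookp(-.1225,.224,.0004),YAW))
```

```text
0.022191234906761503 (array([-2.097e-01, -1.000e-04,  2.246e-01]), array([ 0.35, -0.59, -0.99]))
(array([ 0.0872, -0.0003,  0.0003]), array([0.012, 0.032, 0.015]))
```

send_rows:
  rows:
    - [0, [0.02, 0, 0], [0, 0, 0]]
    - [0, [0.042, 0, 0], [0, 0, 0]]
    - [0, [0.064, 0, 0], [0, 0, 0]]
    - [0, [0.08, 0, 0], [0, 0, 0]]
    - [0, [0.085, 0, 0], [0, 0, 0]]

```text
t: 13.5
eef_pos: [0.5505, 0.2138, 0.2239]
eef_rot: [2.484, 1.919, -0.002]
ft_force: [-0.6, -0.3, -1.7]
opening: 0.0225
```

Run:
```python
from h import *
import pickle
s=observe();im=read_camera("wrist");cv2.imwrite("pics/w9.png",im);pickle.dump(s,open("pics/w9.pkl","wb"))
print(s["opening"],inhook(s));print(delta(s,hookp(-.1225,.190,.0004),YAW))
```

```text
0.022530233416389583 (array([-1.226e-01, -1.000e-04,  2.239e-01]), array([-0.43,  0.48, -1.7 ]))
(array([ 0.0002, -0.0005,  0.0339]), array([0.011, 0.026, 0.028]))
```

send_rows:
  rows:
    - [0, [0, -0.0005, 0.006], [0, 0, 0]]
    - [0, [0, -0.0005, 0.012], [0, 0, 0]]
    - [0, [0, -0.0005, 0.018], [0, 0, 0]]
    - [0, [0, -0.0005, 0.025], [0, 0, 0]]
    - [0, [0, -0.0005, 0.03], [0, 0, 0]]

```text
t: 13.97
eef_pos: [0.5494, 0.2126, 0.1926]
eef_rot: [2.485, 1.918, -0.005]
ft_force: [0.4, 0.4, -1.1]
opening: 0.0229
```

Run:
```python
from h import *
s=observe();print(s["opening"],inhook(s));print(delta(s,hookp(-.1225,.181,.0004),YAW))
```

```text
0.02294511654899059 (array([-0.1239,  0.0006,  0.1926]), array([ 0.48, -0.27, -1.09]))
(array([0.0015, 0.0002, 0.0116]), array([-0.002,  0.036,  0.02 ]))
```

send_rows:
  rows:
    - [0, [0.0015, 0, 0.003], [0, 0, 0]]
    - [0, [0.0015, 0, 0.006], [0, 0, 0]]
    - [0, [0.0015, 0, 0.009], [0, 0, 0]]
    - [0, [0.0015, 0, 0.011], [0, 0, 0]]
    - [0, [0.0015, 0, 0.011], [0, 0, 0]]

```text
t: 14.38
eef_pos: [0.5497, 0.214, 0.1812]
eef_rot: [2.485, 1.918, -0.006]
ft_force: [-0.2, 0.4, -1.3]
opening: 0.0224
```

Run:
```python
from h import *
s=observe();print(s["opening"],inhook(s));print(delta(s,hookp(-.117,.181,.0004),YAW))
```

```text
0.02240985510348977 (array([-0.1226,  0.0008,  0.1812]), array([ 0.3 ,  0.32, -1.3 ]))
(array([0.0056, 0.0004, 0.0002]), array([-0.006,  0.039,  0.02 ]))
```

Now slide slowly to the large bail (contact expected near x ≈ -0.118).

send_rows:
  rows:
    - [0, [0.0008, 0, 0], [0, 0, 0]]
    - [0, [0.0016, 0, 0], [0, 0, 0]]
    - [0, [0.0024, 0, 0], [0, 0, 0]]
    - [0, [0.0024, 0, 0], [0, 0, 0]]

```text
t: 14.72
eef_pos: [0.5504, 0.2166, 0.1814]
eef_rot: [2.485, 1.918, -0.005]
ft_force: [0.4, -0.1, -1.1]
opening: 0.0228
```

send_rows:
  rows:
    - [0, [0.0005, 0, 0], [0, 0, 0]]
    - [0, [0.001, 0, 0], [0, 0, 0]]
    - [0, [0.001, 0, 0], [0, 0, 0]]

```text
t: 14.97
eef_pos: [0.5507, 0.2177, 0.1815]
eef_rot: [2.485, 1.919, -0.005]
ft_force: [-0.4, -0.2, -0.9]
opening: 0.0225
```

send_rows:
  rows:
    - [0, [0.0005, 0, 0], [0, 0, 0]]
    - [0, [0.001, 0, 0], [0, 0, 0]]
    - [0, [0.001, 0, 0], [0, 0, 0]]

```text
t: 15.22
eef_pos: [0.5509, 0.2185, 0.1815]
eef_rot: [2.485, 1.918, -0.005]
ft_force: [-0.1, -0.6, -1.6]
opening: 0.023
```

send_rows:
  rows:
    - [0, [0.0005, 0, 0], [0, 0, 0]]
    - [0, [0.001, 0, 0], [0, 0, 0]]
    - [0, [0.001, 0, 0], [0, 0, 0]]

```text
t: 15.47
eef_pos: [0.551, 0.2188, 0.1815]
eef_rot: [2.484, 1.918, -0.007]
ft_force: [-0.9, -5.0, -0.1]
opening: 0.0231
```

Run:
```python
from h import *
s=observe();print(s["opening"],inhook(s))
```

```text
0.023110047334707007 (array([-0.1176,  0.0007,  0.1815]), array([-5.05, -0.35, -0.06]))
```

send_rows:
  rows:
    - [0, [0.0005, 0, 0.001], [0, 0, 0]]
    - [0, [0.0005, 0, 0.0015], [0, 0, 0]]
    - [0.5, [0.0005, 0, 0.0015], [0, 0, 0]]
    - [0.5, [0.0005, 0, 0.0015], [0, 0, 0]]
    - [0.5, [0.0005, 0, 0.0015], [0, 0, 0]]

```text
t: 15.88
eef_pos: [0.5514, 0.2199, 0.1801]
eef_rot: [2.485, 1.918, -0.005]
ft_force: [0.9, 0.5, 0.9]
opening: 0.0426
```

send_rows:
  rows:
    - [0.5, [0, 0, 0], [0, 0, 0]]
    - [0.5, [0, 0, -0.01], [0, 0, 0]]
    - [0.5, [0, 0, -0.04], [0, 0, 0]]
    - [0.5, [0, 0, -0.08], [0, 0, 0]]
    - [0.5, [0, 0, -0.1], [0, 0, 0]]

```text
t: 16.3
eef_pos: [0.5525, 0.2208, 0.2854]
eef_rot: [2.483, 1.917, 0.004]
ft_force: [0.6, -0.3, 0.9]
opening: 0.0427
```

Run:
```python
from h import *
import pickle
s=observe();im=read_camera("wrist");cv2.imwrite("pics/w10.png",im);pickle.dump(s,open("pics/w10.pkl","wb"))
print(s["opening"],inhook(s),s["eef_pos"]);print(delta(s,(.474,-.3335,.21),np.radians(-2)))
C=cam("wrist",s)
print(proj(C,[hookp(x,.222) for x in(-.1036,-.1077,-.1107,-.1137,-.1167,-.1197)]))
g=cv2.cvtColor(im,cv2.COLOR_BGR2GRAY);u,v=proj(C,[hookp(-.1137,.222)])[0].round().astype(int)
for du in(-13,-9,0,9,13):print(u+du,v-40,g[v-40:v+30,u+du].tolist())
```

```text
0.0426850875800034 (array([-1.152e-01, -2.000e-04,  2.854e-01]), array([-0.18, -0.68,  0.95])) [0.5524977  0.22083064 0.28539394]
(array([-0.5561,  0.0638,  0.0762]), array([ 0.051,  0.014, -2.108]))
[[312.48430266 194.98461071]
 [312.47044099 200.68373691]
 [312.46040189 204.81212193]
 [312.45044912 208.90573509]
 [312.44058162 212.96499166]
 [312.43079836 216.99030071]]
299 169 [83, 105, 113, 115, 116, 115, 114, 109, 94, 77, 69, 66, 64, 64, 63, 62, 58, 64, 85, 104, 113, 114, 115, 115, 111, 98, 77, 61, 57, 57, 57, 57, 57, 56, 57, 57, 58, 56, 56, 56, 67, 92, 107, 113, 113, 113, 113, 112, 106, 89, 71, 63, 63, 62, 64, 63, 65, 67, 66, 66, 67, 66, 64, 65, 66, 65, 64, 65, 64, 64]
303 169 [76, 86, 90, 91, 95, 103, 109, 106, 98, 85, 71, 65, 64, 61, 57, 55, 55, 62, 77, 94, 101, 103, 101, 98, 93, 82, 65, 55, 54, 53, 55, 58, 66, 80, 87, 90, 89, 89, 88, 90, 94, 104, 111, 114, 113, 113, 114, 113, 107, 90, 71, 63, 61, 60, 62, 60, 59, 61, 59, 59, 60, 61, 62, 62, 61, 61, 62, 64, 65, 65]
312 169 [126, 127, 127, 126, 127, 120, 102, 65, 29, 4, 7, 3, 5, 4, 7, 7, 6, 5, 5, 6, 14, 19, 19, 18, 18, 16, 19, 17, 17, 22, 34, 52, 73, 100, 112, 114, 115, 115, 115, 114, 113, 111, 111, 111, 111, 112, 112, 111, 107, 94, 78, 68, 65, 66, 65, 66, 66, 66, 66, 65, 66, 65, 65, 65, 65, 66, 66, 66, 65, 65]
321 169 [109, 108, 108, 107, 108, 109, 113, 110, 98, 84, 73, 68, 66, 64, 62, 58, 55, 57, 57, 58, 56, 57, 57, 56, 57, 58, 57, 58, 57, 58, 57, 58, 69, 92, 108, 114, 113, 114, 113, 113, 114, 114, 113, 113, 113, 113, 114, 113, 110, 101, 81, 70, 67, 67, 70, 69, 69, 69, 70, 70, 69, 68, 67, 67, 65, 66, 65, 66, 65, 65]
325 169 [118, 116, 116, 116, 116, 114, 114, 114, 107, 90, 72, 65, 65, 63, 59, 57, 56, 60, 75, 94, 104, 103, 97, 88, 82, 82, 73, 62, 58, 58, 57, 58, 67, 90, 106, 110, 110, 109, 109, 108, 108, 108, 112, 114, 114, 115, 115, 114, 112, 101, 83, 70, 64, 64, 65, 65, 66, 65, 65, 66, 66, 66, 66, 68, 66, 67, 68, 68, 68, 68]
```

Profile check in the wrist image: stop top, large tab and medium tab tops run on without a gap over about 12.5 mm, so both bails touch. Now the small cup.

send_rows:
  rows:
    - [0.8, [-0.02, 0.002, -0.015], [0, 0, 0]]
    - [0.8, [-0.556, 0.064, 0.076], [0, 0, -2.4]]
    - [0.8, [-0.556, 0.064, 0.076], [0, 0, -2.4]]
    - [0.8, [-0.556, 0.064, 0.076], [0, 0, -2.4]]
    - [0.8, [-0.556, 0.064, 0.076], [0, 0, -2.4]]

```text
t: 16.77
eef_pos: [0.5281, 0.0423, 0.2772]
eef_rot: [2.217, 2.213, 0.013]
ft_force: [0.9, -0.4, 0.1]
opening: 0.0682
```

Run:
```python
from h import *
s=observe();print(s["eef_pos"]);print(delta(s,(.474,-.3335,.205),0))
```

```text
[0.52807539 0.04225936 0.27721151]
(array([-0.3758, -0.0543,  0.0718]), array([ 0.119,  0.006, -0.017]))
```

send_rows:
  rows:
    - [0.8, [-0.376, -0.054, 0.072], [0.1, 0, 0]]
    - [0.8, [-0.376, -0.054, 0.072], [0.1, 0, 0]]
    - [0.8, [-0.376, -0.054, 0.072], [0.1, 0, 0]]
    - [0.8, [-0.376, -0.054, 0.072], [0.1, 0, 0]]
    - [0.8, [-0.376, -0.054, 0.072], [0.1, 0, 0]]

```text
t: 17.18
eef_pos: [0.499, -0.161, 0.2385]
eef_rot: [2.221, 2.218, 0.003]
ft_force: [0.1, 0.1, 1.1]
opening: 0.0685
```

Run:
```python
from h import *
s=observe();print(s["eef_pos"]);print(delta(s,(.474,-.3335,.205),0))
```

```text
[ 0.49898929 -0.16095936  0.2384571 ]
(array([-0.1726, -0.0248,  0.0335]), array([ 0.031,  0.008, -0.015]))
```

send_rows:
  rows:
    - [0.8, [-0.173, -0.025, 0.033], [0, 0, 0]]
    - [0.8, [-0.173, -0.025, 0.033], [0, 0, 0]]
    - [0.8, [-0.173, -0.025, 0.033], [0, 0, 0]]
    - [0.8, [-0.173, -0.025, 0.033], [0, 0, 0]]
    - [0.8, [-0.173, -0.025, 0.033], [0, 0, 0]]

```text
t: 17.6
eef_pos: [0.4722, -0.339, 0.2046]
eef_rot: [2.225, 2.213, 0.0]
ft_force: [-0.1, 1.4, 0.3]
opening: 0.0686
```

Run:
```python
from h import *
import pickle
s=observe();im=read_camera("wrist");cv2.imwrite("pics/w11.png",im);pickle.dump(s,open("pics/w11.pkl","wb"))
print(s["opening"],s["eef_pos"]);print(delta(s,(.474,-.3335,.090),0))
C=cam("wrist",s);c=np.array([.474,-.3335]);g=cv2.cvtColor(im,cv2.COLOR_BGR2GRAY)
print(proj(C,[[*c,.098],[*c,.132]]))
for k,z in((-.024,.098),(.024,.098),(-.012,.132),(.0,.132),(.012,.132)):
    u,v=proj(C,[[c[0]+k,c[1],z]])[0].round().astype(int);print(k,u,v,g[v-16:v+17,u].tolist())
u,v=proj(C,[[*c,.132]])[0].round().astype(int);print(u,g[v,u-40:u+41].tolist())
```

```text
0.06859736189781641 [ 0.47223878 -0.33896623  0.20456553]
(array([0.0057, 0.0014, 0.1146]), array([ 0.024,  0.02 , -0.053]))
[[315.37742669 185.32114553]
 [315.71715658 199.06475482]]
-0.024 286 185 [58, 57, 56, 55, 55, 54, 51, 51, 50, 47, 47, 49, 54, 69, 94, 110, 115, 115, 116, 117, 118, 117, 115, 110, 100, 84, 72, 68, 67, 67, 67, 67, 67]
0.024 345 185 [79, 71, 65, 60, 58, 56, 54, 55, 56, 65, 94, 123, 133, 134, 135, 134, 131, 127, 116, 110, 107, 106, 107, 107, 107, 107, 107, 107, 106, 105, 106, 108, 104]
-0.012 299 199 [56, 55, 57, 53, 56, 56, 55, 56, 56, 56, 54, 58, 79, 100, 112, 114, 114, 113, 114, 111, 100, 84, 72, 70, 71, 70, 69, 69, 68, 69, 69, 70, 70]
0.0 316 199 [56, 55, 55, 55, 57, 55, 54, 55, 56, 55, 60, 79, 99, 109, 111, 110, 111, 110, 112, 111, 103, 85, 69, 64, 65, 63, 63, 63, 64, 63, 64, 63, 64]
0.012 333 199 [59, 57, 56, 58, 56, 57, 56, 55, 51, 55, 79, 102, 113, 115, 115, 115, 114, 112, 102, 84, 70, 67, 66, 68, 67, 67, 66, 67, 68, 67, 68, 67, 67]
316 [69, 69, 69, 68, 67, 68, 68, 68, 68, 68, 67, 67, 67, 67, 67, 72, 88, 106, 112, 112, 112, 112, 113, 114, 113, 113, 114, 113, 113, 113, 114, 115, 115, 114, 113, 113, 115, 115, 114, 112, 111, 110, 112, 112, 115, 114, 113, 113, 113, 114, 115, 115, 115, 115, 114, 114, 115, 114, 115, 116, 115, 108, 95, 94, 104, 107, 107, 107, 107, 106, 105, 103, 101, 101, 102, 102, 102, 100, 97, 95, 95]
```

send_rows:
  rows:
    - [0.8, [0.0057, 0.001, 0.035], [0, 0, -0.3]]
    - [0.8, [0.0057, 0.001, 0.07], [0, 0, -0.6]]
    - [0.8, [0.0057, 0.001, 0.1], [0, 0, -0.6]]
    - [0.8, [0.0057, 0.001, 0.114], [0, 0, -0.6]]
    - [0.8, [0.0057, 0.001, 0.114], [0, 0, -0.6]]

```text
t: 18.07
eef_pos: [0.4723, -0.3308, 0.0872]
eef_rot: [-2.154, -2.281, -0.001]
ft_force: [0.3, 0.6, 0.5]
opening: 0.0684
```

send_rows:
  rows:
    - [0, [0, 0, 0], [0, 0, 0]]
    - [0, [0, 0, 0], [0, 0, 0]]
    - [0, [0, 0, 0], [0, 0, 0]]
    - [0, [0, 0, 0], [0, 0, 0]]
    - [0, [0, 0, 0], [0, 0, 0]]

```text
t: 18.48
eef_pos: [0.4734, -0.3315, 0.0892]
eef_rot: [-2.157, -2.284, -0.002]
ft_force: [0.8, 0.7, 7.3]
opening: 0.0307
```

send_rows:
  rows:
    - [0, [0, 0, -0.02], [0, 0, 0]]
    - [0, [0, 0, -0.05], [0, 0, 0]]
    - [0, [0, 0, -0.09], [0, 0, 0]]
    - [0, [0, 0, -0.125], [0, 0, 0]]
    - [0, [0.02, 0, -0.13], [0, 0, 0]]

```text
t: 18.9
eef_pos: [0.4743, -0.3159, 0.2263]
eef_rot: [2.151, 2.272, 0.001]
ft_force: [0.9, -0.6, -0.4]
opening: 0.0309
```

Run:
```python
from h import *
s=observe();print(s["opening"],s["eef_pos"]);print(delta(s,hookp(-.24,.212),YAW))
```

```text
0.03092794600319139 [ 0.47428991 -0.31594032  0.22630929]
(array([0.4132, 0.0687, 0.0111]), array([0.102, 0.074, 2.991]))
```

send_rows:
  rows:
    - [0, [0.03, 0.005, 0], [0, 0, 0.3]]
    - [0, [0.065, 0.011, 0], [0, 0, 0.6]]
    - [0, [0.1, 0.017, 0], [0, 0, 1]]
    - [0, [0.135, 0.022, 0], [0, 0, 1.3]]
    - [0, [0.17, 0.028, 0], [0, 0, 1.6]]

```text
t: 19.32
eef_pos: [0.4925, -0.1431, 0.2254]
eef_rot: [2.335, 2.081, 0.003]
ft_force: [0.7, 0.5, -1.8]
opening: 0.0309
```

Run:
```python
from h import *
s=observe();print(s["opening"],s["eef_pos"]);print(delta(s,hookp(-.24,.212),YAW))
```

```text
0.030861084889247003 [ 0.49253608 -0.1430991   0.2253697 ]
(array([ 0.2451, -0.0004,  0.0115]), array([0.111, 0.066, 1.369]))
```

send_rows:
  rows:
    - [0, [0.035, 0, 0.003], [0.1, 0.05, 0.3]]
    - [0, [0.07, 0, 0.006], [0.1, 0.05, 0.6]]
    - [0, [0.105, 0, 0.009], [0.1, 0.05, 1]]
    - [0, [0.14, 0, 0.011], [0.1, 0.05, 1.37]]
    - [0, [0.175, 0, 0.011], [0.1, 0.05, 1.37]]

```text
t: 19.73
eef_pos: [0.5122, 0.0323, 0.213]
eef_rot: [2.49, 1.913, -0.001]
ft_force: [0.8, -0.0, -1.1]
opening: 0.0309
```

Run:
```python
from h import *
s=observe();print(s["opening"],inhook(s));print(delta(s,hookp(-.23,.210,.0004),YAW))
```

```text
0.030947575930961972 (array([-0.3078, -0.0095,  0.213 ]), array([ 0.2 , -0.78, -1.14]))
(array([ 0.0777, -0.0101,  0.0028]), array([ 0.009,  0.016, -0.022]))
```

send_rows:
  rows:
    - [0, [0.02, -0.003, 0.001], [0, 0, 0]]
    - [0, [0.042, -0.006, 0.001], [0, 0, 0]]
    - [0, [0.064, -0.01, 0.001], [0, 0, 0]]
    - [0, [0.076, -0.01, 0.001], [0, 0, 0]]
    - [0, [0.08, -0.01, 0.001], [0, 0, 0]]

```text
t: 20.15
eef_pos: [0.5233, 0.1137, 0.212]
eef_rot: [2.488, 1.915, -0.0]
ft_force: [-1.2, -0.6, -1.4]
opening: 0.0307
```

Run:
```python
from h import *
s=observe();print(s["opening"],inhook(s));print(delta(s,hookp(-.1255,.210,.0004),YAW))
```

```text
0.030658234281442178 (array([-0.2262,  0.0006,  0.212 ]), array([-0.86,  0.99, -1.38]))
(array([0.1007, 0.0002, 0.0019]), array([ 0.012,  0.013, -0.003]))
```

send_rows:
  rows:
    - [0, [0.02, 0, 0.001], [0, 0, 0]]
    - [0, [0.045, 0, 0.001], [0, 0, 0]]
    - [0, [0.07, 0, 0.001], [0, 0, 0]]
    - [0, [0.092, 0, 0.001], [0, 0, 0]]
    - [0, [0.097, 0, 0.001], [0, 0, 0]]

```text
t: 20.57
eef_pos: [0.5488, 0.2091, 0.2108]
eef_rot: [2.487, 1.917, 0.001]
ft_force: [0.4, 0.1, -0.7]
opening: 0.0309
```

Run:
```python
from h import *
s=observe();im=read_camera("wrist");cv2.imwrite("pics/w12.png",im)
print(s["opening"],inhook(s));print(delta(s,hookp(-.1255,.182,.0004),YAW))
```

```text
0.030942666300117005 (array([-0.1275,  0.0003,  0.2108]), array([ 0.22, -0.36, -0.72]))
(array([ 0.002 , -0.0001,  0.0288]), array([0.014, 0.005, 0.008]))
```

send_rows:
  rows:
    - [0, [0.002, 0, 0.003], [0, 0, 0]]
    - [0, [0.002, 0, 0.008], [0, 0, 0]]
    - [0, [0.002, 0, 0.013], [0, 0, 0]]
    - [0, [0.002, 0, 0.017], [0, 0, 0]]
    - [0, [0.002, 0, 0.02], [0, 0, 0]]

```text
t: 21.03
eef_pos: [0.5489, 0.2096, 0.1898]
eef_rot: [2.488, 1.916, -0.002]
ft_force: [0.3, 0.2, -1.1]
opening: 0.0305
```

Run:
```python
from h import *
s=observe();print(s["opening"],inhook(s));print(delta(s,hookp(-.1255,.1805,.0004),YAW))
```

```text
0.03053296506345267 (array([-0.127 ,  0.0004,  0.1898]), array([ 0.25, -0.25, -1.13]))
(array([ 0.0016, -0.    ,  0.0093]), array([0.004, 0.017, 0.001]))
```

send_rows:
  rows:
    - [0, [0.0015, 0, 0.002], [0, 0, 0]]
    - [0, [0.0015, 0, 0.005], [0, 0, 0]]
    - [0, [0.0015, 0, 0.007], [0, 0, 0]]
    - [0, [0.0015, 0, 0.009], [0, 0, 0]]
    - [0, [0.0015, 0, 0.009], [0, 0, 0]]

```text
t: 21.45
eef_pos: [0.5491, 0.211, 0.1804]
eef_rot: [2.488, 1.916, -0.003]
ft_force: [-0.4, 0.5, -1.7]
opening: 0.0307
```

send_rows:
  rows:
    - [0, [0.0008, 0, 0], [0, 0, 0]]
    - [0, [0.0016, 0, 0], [0, 0, 0]]
    - [0, [0.0024, 0, 0], [0, 0, 0]]
    - [0, [0.0024, 0, 0], [0, 0, 0]]

```text
t: 21.78
eef_pos: [0.5498, 0.2135, 0.1806]
eef_rot: [2.488, 1.916, -0.002]
ft_force: [0.3, 0.4, -1.2]
opening: 0.0307
```

send_rows:
  rows:
    - [0, [0.0005, 0, 0], [0, 0, 0]]
    - [0, [0.001, 0, 0], [0, 0, 0]]
    - [0, [0.001, 0, 0], [0, 0, 0]]

```text
t: 22.03
eef_pos: [0.5501, 0.2146, 0.1806]
eef_rot: [2.488, 1.916, -0.002]
ft_force: [1.2, 0.1, -1.1]
opening: 0.0308
```

Run:
```python
from h import *
s=observe();print(s["opening"],inhook(s))
```

```text
0.030830148617422774 (array([-0.1219,  0.0005,  0.1806]), array([ 0.37, -1.12, -1.12]))
```

send_rows:
  rows:
    - [0, [0.0005, 0, 0], [0, 0, 0]]
    - [0, [0.001, 0, 0], [0, 0, 0]]
    - [0, [0.001, 0, 0], [0, 0, 0]]

```text
t: 22.28
eef_pos: [0.5502, 0.215, 0.1806]
eef_rot: [2.487, 1.916, -0.004]
ft_force: [-0.8, -2.9, -0.6]
opening: 0.0305
```

send_rows:
  rows:
    - [0, [0.0005, 0, 0], [0, 0, 0]]
    - [0, [0.001, 0, 0], [0, 0, 0]]
    - [0, [0.001, 0, 0], [0, 0, 0]]

```text
t: 22.53
eef_pos: [0.5502, 0.2151, 0.1806]
eef_rot: [2.487, 1.915, -0.006]
ft_force: [-2.2, -5.7, -0.3]
opening: 0.0312
```

send_rows:
  rows:
    - [0, [0.0005, 0, 0.0005], [0, 0, 0]]
    - [0, [0.0005, 0, 0.001], [0, 0, 0]]
    - [0.6, [0.0005, 0, 0.001], [0, 0, 0]]
    - [0.6, [0.0005, 0, 0.001], [0, 0, 0]]
    - [0.6, [0.0005, 0, 0.001], [0, 0, 0]]

```text
t: 22.95
eef_pos: [0.5505, 0.2162, 0.1797]
eef_rot: [2.487, 1.916, -0.005]
ft_force: [0.1, 0.6, -0.5]
opening: 0.0516
```

send_rows:
  rows:
    - [0.6, [0, 0, 0], [0, 0, 0]]
    - [0.6, [0, 0, -0.01], [0, 0, 0]]
    - [0.6, [0, 0, -0.04], [0, 0, 0]]
    - [0.6, [0, 0, -0.08], [0, 0, 0]]
    - [0.6, [0, 0, -0.1], [0, 0, 0]]

```text
t: 23.37
eef_pos: [0.5516, 0.217, 0.285]
eef_rot: [2.485, 1.915, 0.004]
ft_force: [1.1, -0.2, -0.1]
opening: 0.0512
```

send_rows:
  rows:
    - [0.6, [0, 0, -0.005], [0, 0, 0]]
    - [0.6, [0, 0, -0.005], [0, 0, 0]]
    - [0.6, [0, 0, -0.005], [0, 0, 0]]
    - [0.6, [0, 0, -0.005], [0, 0, 0]]

```text
t: 23.7
eef_pos: [0.5508, 0.2169, 0.288]
eef_rot: [2.486, 1.916, -0.001]
ft_force: [-0.2, -0.2, 0.2]
opening: 0.0513
```

Run:
```python
from h import *
import pickle
s=observe();im=read_camera("wrist");sc=read_camera("scene");cv2.imwrite("pics/w13.png",im)
print(s["opening"],inhook(s),s["t"])
C=cam("wrist",s);pr=proj(C,[hookp(x,.222) for x in(-.1077,-.1137,-.1197,-.1257)]);print(pr)
g=cv2.cvtColor(im,cv2.COLOR_BGR2GRAY);u,v=pr[1].round().astype(int);print(v-20,g[v-20:v+35,u].tolist())
r=lambda i,x,y,w,h,k:cv2.convertScaleAbs(cv2.resize(i[y:y+h,x:x+w],None,fx=k,fy=k,interpolation=cv2.INTER_CUBIC),alpha=1.4,beta=10)
c=np.zeros((600,800,3),np.uint8);c[:,:400]=r(im,215,100,200,300,2);x,y=proj(cam("scene"),[hookp(-.11,.15)])[0].astype(int)
c[:,400:]=r(sc,x-40,y-70,80,120,5);cv2.imwrite("pics/c13.png",c)
```

```text
0.0512830778832651 (array([-0.1195,  0.0004,  0.288 ]), array([-0.29,  0.17,  0.18])) 23.7
[[313.65660726 193.49612659]
 [313.64427175 201.73848746]
 [313.63214057 209.84330906]
 [313.62020893 217.81383543]]
182 [15, 19, 23, 22, 19, 18, 18, 16, 16, 22, 36, 50, 74, 98, 113, 114, 114, 115, 114, 115, 114, 112, 111, 111, 110, 111, 110, 109, 107, 103, 107, 110, 110, 110, 109, 109, 106, 93, 76, 67, 64, 66, 65, 65, 64, 66, 66, 64, 66, 66, 65, 65, 65, 65, 63]
```

View pics/c13.png

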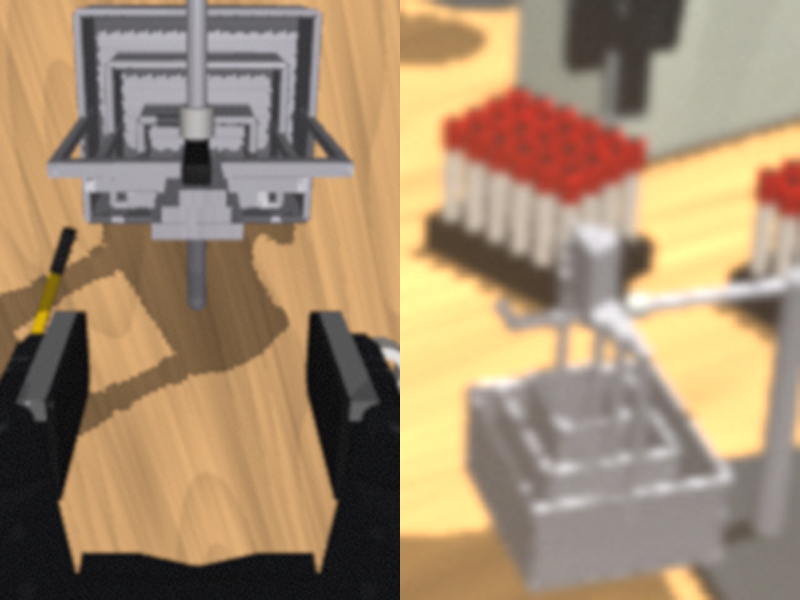

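View 12: all three cups hang nested and level. The tab tops run on from the stop plate over about 25 px (18 mm predicts 24.3 px), and the gripper is clear.

```bash
python3 -c "from bench import *;print(sign_off(),observe()['t'])"
```

```text
the job is handed in; nothing more can be done
the job is handed in; nothing more can be done
```

I hung the large, medium and small cups in that order, one inside the other. Each was slid back until I felt light contact, then released. I handed in at about 24 s of the 72 s; sign-off gives no verdict.

**Contact:** readings were about 7 N for the large cup against the stop plate, 5 N for the medium against the large, and 6 N for the small against the medium. All stay well below the 12 N that shifts the stop and the 28 N hook limit.

**Last checks:** the final wrist and scene pictures show the three cups nested, level and at rest, with the gripper about 100 mm clear. The three tab tops run on from the stop plate without a visible gap: about 25 px, where 24.3 px is expected for three touching 6 mm bails.

**What disagreed or went unchecked:**
- The first grasp closed on nothing. The fingertips sit about 13 mm behind the reported TCP, not 19 mm ahead of it as stated. I found this from the scene camera and gripped about 33 mm deeper after that.
- When the jaws closed on each tab, the force reading showed 5–7 N upward, probably the fingertips brushing the crossbar.
- The large cup's crossbar sat about 2 mm to one side of the prong's line, inside the 6 mm allowed.
- I did not measure the bystanders again at the end. No move went near them.

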